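Put the shears away and make both showcases fast

TASK

Lay the loose tailor's shears flat on the felt inside the open showcase (set them down, do not drop them), lower its lid and push it home until the catch snaps, then tug its handle to make sure that the catch holds, pushing harder and tugging again if it gives. Then give the handle of the other showcase's lid the same tug: if that lid gives, push it home and tug again. Leave both lids shut on their catches, and do not shift the awl box, the oil bottle or the thread carton.

Things in the scene. Friction and masses are not known exactly. Their poses are not given: they have to be found in the camera images.
- shears_mid (a point): loose closed tailor's shears, rigid, about 0.2 kg, steel blades, gilt bows, flat on a grey mat (230 x 220 x 3), yaw varies: 165 long (x; blades reach 88 to +x, bows 77 to -x), 62 wide at the bows (y). This point: middle of the flat-sided gilt shank, half-way up (6 over what they lie on); the shank, 44 long, 24 wide (y), 12 thick, is where to grip, across y
- case_a: the showcase whose lid stands open and whose deck is empty: sloping showcase of dark wood, fixed to the counter, 185 deep (x) x 230 wide (y), 55 high in front, 137 at the back: its top slopes 24 degrees (0.419 rad) down to the front. Origin: centre of its underside; x to its back, y to its left. The two showcases and the mat stand side by side in any order
- case_b: the other showcase, with its lid down and goods on its deck: sloping showcase of dark wood, fixed to the counter, 185 deep (x) x 230 wide (y), 55 high in front, 137 at the back: its top slopes 24 degrees (0.419 rad) down to the front. Origin: centre of its underside; x to its back, y to its left
- deck_a (a point): green felt deck inside showcase a, parallel to its rim and 40 below it, 140 (x, up the slope) x 212 (y) between the walls, with a ledge 10 high and 7 thick along its lower end (63 to 70 from the middle). Origin: middle of the felt's surface, 102 down the slope from the hinge line; x up the slope towards the hinge, z square out of the felt. Shears lie well across it (their length along its y, bows clear of the ledge)
- hinge_a (a point): middle of the hinge line of showcase a's lid, at the top of its back wall; the hinge runs along the showcase's y. With the lid standing open, the lid's outer face (with the handle) looks away from the robot
- hinge_b (a point): middle of the hinge line of showcase b's lid, as on showcase a
- pull_a (a point): black tab handle square on lid a, near its front edge: a fin 10 thick (x), 60 wide (y, along the hinge), 28 tall (z). Origin: centre of its foot on the lid's outer face, 177 along the lid from the hinge line and 8 out; z out of the lid, x towards the hinge. A lid not caught lifts here at 2 to 3 N; a caught one has up to 1.5 mm of play, then holds to at least 7 N: tug with 5 to 6 N
- pull_b (a point): black tab handle square on lid b, near its front edge: a fin 10 thick (x), 60 wide (y, along the hinge), 28 tall (z). Origin: centre of its foot on the lid's outer face, 177 along the lid from the hinge line and 8 out; z out of the lid, x towards the hinge. A lid not caught lifts here at 2 to 3 N; a caught one has up to 1.5 mm of play, then holds to at least 7 N: tug with 5 to 6 N
- cover_a: lid a of showcase a, with its handle. Origin: middle of its hinge line; its x axis runs from the handle to the hinge, z out of its outer face
- cover_b: lid b of showcase b, as lid a
- lid_a (a joint): hinge angle of lid a (206 x 228 x 8, aluminium frame, clear pane, 0.24 kg): 0 home on the sloping rim, growing as it opens up about its back edge. Starts open at 1.45 to 1.8, held by hinge friction; below some 0.9 it sinks slowly. Below about 0.010 it is behind its catch; resting on the catch it stands at 0.03 to 0.05, and pushing it past takes 6 to 13 N at the handle, different on each case
- lid_b (a joint): hinge angle of lid b (206 x 228 x 8, aluminium frame, clear pane, 0.24 kg): 0 home on the sloping rim, growing as it opens up about its back edge. Starts at 0 to 0.055: it may be caught or only rest on its catch. Below about 0.010 it is behind its catch; resting on the catch it stands at 0.03 to 0.05, and pushing it past takes 6 to 13 N at the handle, different on each case
- striker_a: steel striker bar, 24 wide, 5 thick, under the middle of lid a's front rail
- striker_b: the same under lid b
- catch_a: sprung brass roller, 24 wide, 5 thick, inside the middle of showcase a's front wall; the striker snaps under it
- catch_b: the same on showcase b
- awl_box: loose open yellow carton of awls, 75 x 125 x 34 (awls to 45 high), in front of the mat; origin under its centre. Leave it alone
- oil: loose white oil bottle with red cap, 38 across, 105 tall, in front of the showcases; origin under its centre. Leave it alone
- thread: loose cream and green thread carton, 77 x 77 x 51, in front of the showcases; origin under its centre. Leave it alone
There are look-alikes about, which are no part of the job. Leave any turquoise look-alike of the part that bears shears_mid alone.

How it is judged:
By the outcome, as a careful person would: the job done as asked, in the order asked, and still so for the second after the job is handed in, with the robot touching nothing.
It also fails if it takes over 72 s, if anything falls off the work surface, if the arm or the gripper's body presses on something with over 40 N, if the wrist force passes 120 N, or if a joint passes its speed limit or range.

ROBOT

A 6-joint arm with a two-finger parallel gripper is mounted at the origin on the work surface. World frame = base frame: x ahead of the robot, y to its left, z up, the work surface at z = 0. Lengths are in mm, angles in rad, forces in N, time in s.
With the tool pointing down it reaches from about 350 to 775 mm from the base axis. Payload 7.3 kg.
Tool frame: the origin (TCP) lies between the finger pads; the fingertips stand 17 mm ahead of it and the grasp point (between the pads) lies 2 mm behind it; z points along the fingers, y is the direction in which the jaws open and shut (so a half turn about z gives the same grasp; the last joint's range is limited). The gripper opens to 92 mm and grips with 3 to 60 N. Pads are 19 mm wide; open, the fingers measure 130 mm over their backs; the gripper's body (75 mm by 190 mm) begins 47 mm behind the grasp point.
Start: joints at [-1.4, 0.342, 1.524, -0, 1.275, -0.146], TCP at [163.574, -498.885, 243.741] pointing down, gripper open.
Joint ranges: [-2.53, 2.53], [-0.77, 2.02], [0.04, 2.7], [-1, 4.14], [0.28, 2.66], [-3.11, 3.11]. Speed limits (rad/s): [2.57, 2.57, 3.14, 3.14, 3.14, 3.14].

INTERFACE

Orientations are given as [roll, pitch, yaw] about the fixed x, y, z axes, in that order (R = Rz(yaw) Ry(pitch) Rx(roll)).
In Python, from plant import get_obs, capture, get_calibration, close_job gives the robot as it stands.
- The arm moves only by the tool carry_out, never from a script. Its argument "moves" is one flat list of numbers, 7 for each row, row after row: the shift along the tool's x, y, z normalised to -1 to 1, where 1 is 40 cm, then the turn, a rotation vector about the tool's x, y, z normalised to -1 to 1, where 1 is 30 degrees, then the opening, from 0 (shut) to 1 (fully open). A call has exactly 8 rows; each row is the pose to reach, as a shift and turn from the pose measured when the call began, along the tool's axes at that moment; what a row does not reach only later rows make up. A row lasts 1/10 s, in which the tool goes at most 50 mm and 8.59 degrees, less where a joint would pass 70% of its speed; a pose out of reach is approached as far as the arm can. A call with a number of a shift or a turn outside -1 to 1 is refused whole. A call with a gripper value outside its range is refused whole. The fingers move at their own pace and stop on an object; the grip force is fixed at half the most. Time passes only in rows, so rows that repeat a pose let the fingers close, or fill a call up. It gives the time, the measured TCP pose, the force and the opening at its end, in the units of the state.
- get_obs(): the state, without advancing time (a new reading comes with each control period).
- capture(name): name is "scene" or "top" or "wrist"; returns the picture (420x560x3 uint8, red, green, blue); there is no depth.
- get_calibration(name): a dict with "vfov" (degrees; the focal length in pixels is half the picture's height over the tangent of half this angle, whatever the lens; pixels are square), "cx", "cy" (the principal point, pixels), "cam_to_world" (4x4, takes a point from camera to world coordinates). Camera axes: x right, y up, looking along -z (the intrinsics and any distortion apply to the point x, -y, -z); pixel columns grow to the right and rows downward; lengths in mm; the calibration is good to about 2 mm. The wrist camera is an equidistant fisheye: a pixel r from the principal point sees the ray r / f radians off the axis. A picture is of the moment at which its call begins: read the wrist's pose just before it. get_calibration takes no time and is no camera call; for the wrist camera it gives the pose at the moment of the call.
- close_job(): hands the job in, once; it reports no verdict.
The state is a dict: "time": time; "joint_positions": joint angles; "dq": joint speeds; "tau": joint torques, N m; "tool_pos": TCP position; "tcp_rot": TCP orientation; "contact_force": force on the tool from outside, world axes, zero at the start; "moment": the same for the moment, N m; "grip_width": finger opening in mm.
Only numpy, scipy, OpenCV 4.12 (cv2) and the standard library are available. Lean on these libraries where they do the work, as an engineer would, in place of code of your own. Each camera call takes 0.05 s, during which the arm holds its last target.

## Working session

There is one attempt and no reset: what is moved stays moved. The work goes in short steps, Python scripts to look and compute and a tool call to move; the robot and the scene stay as the last step left them, time stands still between calls to the robot, and variables do not carry over. Pictures are saved under pics/ and viewed, and the job is handed in when it is done.

Besides the shell and the picture viewer there is one more tool, called after "Call:" as a command line: name --argument value ..., lists and objects as JSON in quotes. carry_out: Moves the arm, as the interface text tells. Scaled input: -1 to 1 covers 40 cm each way for a shift and 30 degrees each way for a turn. Its arguments: {"type":"object","properties":{"moves":{"type":"array","items":{"type":"number"}}},"required":["moves"]}

```bash
ls; mkdir -p pics
cat > h.py <<'E'
import numpy as np, cv2
from plant import get_obs, capture, get_calibration
from scipy.spatial.transform import Rotation as R
def snap(n,f):
    c=get_calibration(n); im=capture(n); cv2.imwrite('pics/'+f,cv2.cvtColor(im,cv2.COLOR_RGB2BGR)); np.save('pics/'+f+'.npy',im); import pickle; pickle.dump(c,open('pics/'+f+'.cal','wb')); return im,c
E
python3 - <<'E'
from h import *
print(get_obs())
for n in ['scene','top']:
    im,c=snap(n,n+'0.png'); print(n,c)
E
```

```text
pics
{'time': 0.0, 'joint_positions': array([-1.40000575e+00,  3.42731872e-01,  1.52504515e+00,  7.69505604e-06,
        1.27542246e+00, -1.46009657e-01]), 'dq': array([-0.00064695, -0.0007386 ,  0.0013326 ,  0.00171394,  0.00164623,
       -0.00072174]), 'tau': array([-5.58552238e-04, -4.31242812e+01, -2.44221586e+01,  7.18661374e-02,
        5.59503108e-02, -1.02998317e-04]), 'tool_pos': array([ 163.50160046, -498.46914113,  243.03039204]), 'tcp_rot': array([-3.14000399e+00, -2.41059487e-04,  3.16797797e-01]), 'contact_force': array([ 0.03121058, -0.39591226,  0.02266005]), 'moment': array([-0.02051317,  0.0502842 , -0.00384507]), 'grip_width': 91.59315182841098}
scene {'vfov': 49.66399788415771, 'cx': 275.3323179257583, 'cy': 208.08854713498857, 'cam_to_world': array([[-3.26093531e-01, -7.51637052e-01,  5.73327786e-01,
         1.21491791e+03],
       [ 9.45288127e-01, -2.65462175e-01,  1.89631724e-01,
         2.01926525e+02],
       [ 9.66261129e-03,  6.03797628e-01,  7.97079079e-01,
         1.09312438e+03],
       [ 0.00000000e+00,  0.00000000e+00,  0.00000000e+00,
         1.00000000e+00]])}
top {'vfov': 46.2368784775452, 'cx': 279.26446819014325, 'cy': 207.6180261248781, 'cam_to_world': array([[-3.09918553e-03,  9.98206537e-01, -5.97838106e-02,
         4.17011547e+02],
       [-9.99900655e-01, -3.91541407e-03, -1.35406939e-02,
        -2.26584176e+01],
       [-1.37504875e-02,  5.97359062e-02,  9.98119505e-01,
         1.19820425e+03],
       [ 0.00000000e+00,  0.00000000e+00,  0.00000000e+00,
         1.00000000e+00]])}
```

View pics/scene0.png

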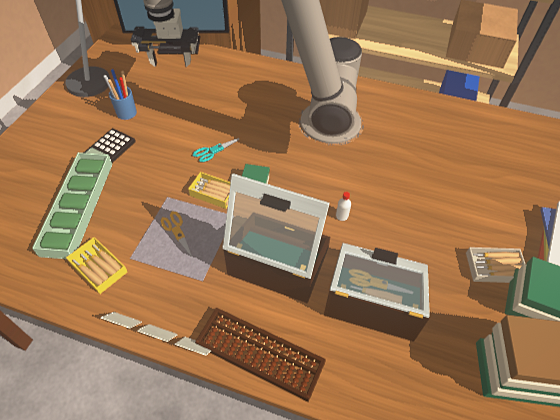

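View pics/top0.png

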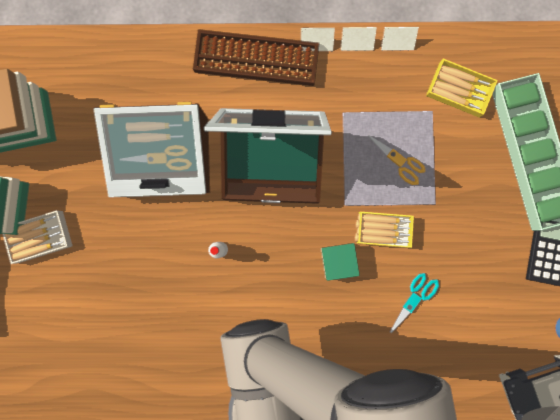

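```bash
cat >> h.py <<'E'
import pickle
def cal(f): return pickle.load(open('pics/'+f+'.cal','rb'))
def ray(c,u,v,H=420):
    f=H/2/np.tan(np.radians(c['vfov']/2)); d=np.array([(u-c['cx'])/f,-(v-c['cy'])/f,-1.])
    M=c['cam_to_world']; d=M[:3,:3]@d; return M[:3,3],d/np.linalg.norm(d)
def onz(c,u,v,z):
    o,d=ray(c,u,v); return o+d*(z-o[2])/d[2]
def proj(c,p,H=420):
    f=H/2/np.tan(np.radians(c['vfov']/2)); M=c['cam_to_world']; q=M[:3,:3].T@(np.asarray(p,float)-M[:3,3]); return np.array([c['cx']-f*q[0]/q[2],c['cy']+f*q[1]/q[2]])
def tri(*cp):
    A=np.zeros((3,3));b=np.zeros(3)
    for c,(u,v) in cp:
        o,d=ray(c,u,v);P=np.eye(3)-np.outer(d,d);A+=P;b+=P@o
    x=np.linalg.solve(A,b); return x,[np.linalg.norm((np.eye(3)-np.outer(ray(c,*q)[1],ray(c,*q)[1]))@(x-c['cam_to_world'][:3,3])) for c,q in cp]
E
python3 - <<'E'
from h import *
t=cv2.imread('pics/top0.png'); s=cv2.imread('pics/scene0.png')
cv2.imwrite('pics/c1.png',cv2.resize(t[90:220,335:445],None,fx=4.5,fy=4.5,interpolation=cv2.INTER_CUBIC))
cv2.imwrite('pics/c2.png',cv2.resize(t[90:215,90:340],None,fx=3.2,fy=3.2,interpolation=cv2.INTER_CUBIC))
cv2.imwrite('pics/c3.png',cv2.resize(s[160:340,210:440],None,fx=3.3,fy=3.3,interpolation=cv2.INTER_CUBIC))
E
```

```text
(no output)
```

View pics/c1.png

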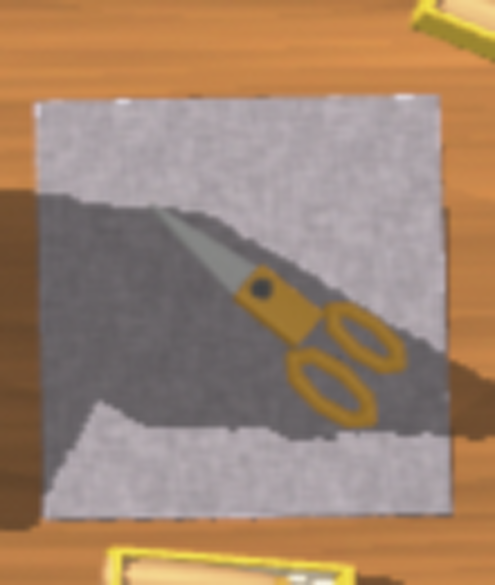

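View pics/c2.png

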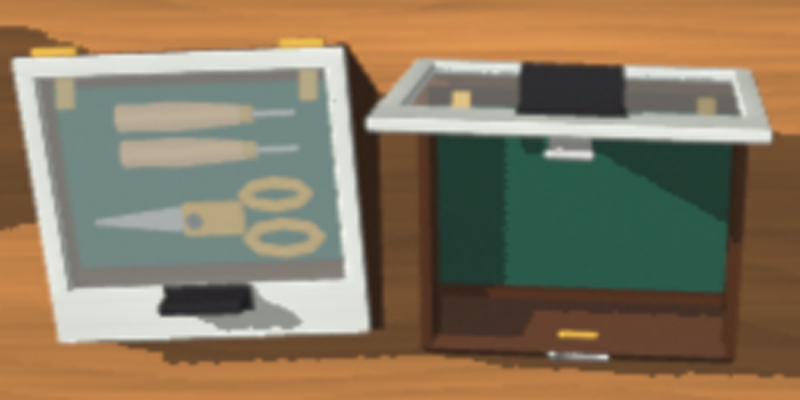

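View pics/c3.png

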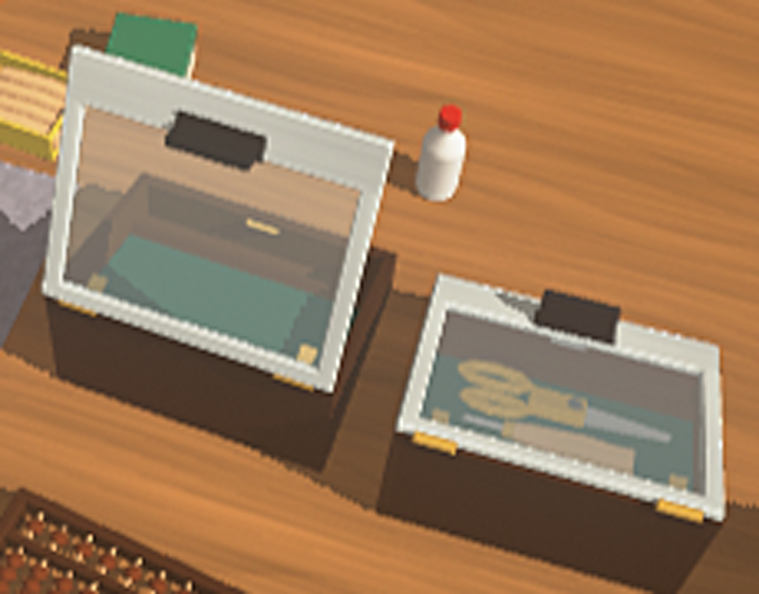

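Run:
```python
from h import *
t=cv2.imread('pics/top0.png'); s=cv2.imread('pics/scene0.png')
cv2.imwrite('pics/d1.png',cv2.resize(t[100:145,200:340],None,fx=5.7,fy=5.7,interpolation=cv2.INTER_CUBIC))
T=cal('top0.png');S=cal('scene0.png')
tp=lambda u,v:(u/3.2+90,v/3.2+90)
sp=lambda u,v:(u/3.3+210,v/3.3+160)
for n,a,b in [('free+y',(367,127),(393,145)),('free-y',(770,137),(70,47)),('bottle',None,None)]:
    if a: print(n,tri((T,tp(*a)),(S,sp(*b))))
# shears
q=lambda u,v:(u/4.5+335,v/4.5+90)
for n,p,z in [('tip',(158,207),6),('shankc',(280,306),15),('bow1',(405,372),8),('bow2',(365,425),8),('matTL',(35,100),3),('matTR',(440,95),3),('matBL',(43,520),3),('matBR',(452,515),3)]:
    print(n,onz(T,*q(*p),z))
for n,p,z in [('aFL',(425,350),55),('aFR',(733,358),55),('bFL',(60,342),62),('bFR',(370,332),62),('bBL',(14,58),143),('bBR',(345,47),143),('catchA',(577,334),50)]:
    print(n,onz(T,*tp(*p),z))
for n,p,z in [('bHL',(402,432),143),('bHR',(722,520),143),('aHR',(332,390),140),('aHL',(43,293),140)]:
    print(n,onz(S,*sp(*p),z))
```

```text
free+y (array([611.00926919, 123.63797   , 321.70717854]), [np.float64(0.1392475751528501), np.float64(0.1392475751527794)])
free-y (array([ 603.9604508 , -104.66619605,  323.69612894]), [np.float64(1.3116325685698251), np.float64(1.3116325685698744)])
tip [ 662.84726817 -229.01437709    6.        ]
shankc [ 606.87979728 -292.05073226   15.        ]
bow1 [ 571.80810835 -360.15357441    8.        ]
bow2 [ 543.22046481 -338.1184857     8.        ]
matTL [ 722.93788885 -163.33420199    3.        ]
matTR [ 724.23879225 -383.71930522    3.        ]
matBL [ 492.99933678 -165.16454014    3.        ]
matBR [ 494.82318259 -385.1877425     3.        ]
aFL [505.27983742 124.58779951  55.        ]
aFR [498.51263938 -99.82785436  55.        ]
bFL [511.68166121 389.72898763  62.        ]
bFR [518.00858207 163.72702168  62.        ]
bBL [699.78054898 395.37012043 143.        ]
bBR [705.85525039 168.66248808 143.        ]
catchA [516.95077522  13.79817968  50.        ]
bHL [714.99317543 177.25598687 143.        ]
bHR [706.97376346 398.1824128  143.        ]
aHR [697.86859213 121.40272849 140.        ]
aHL [ 691.20438744 -105.33061048  140.        ]
```

View pics/d1.png

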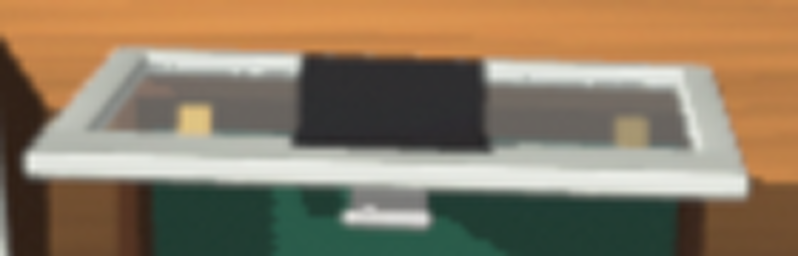

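```bash
cat >> h.py <<'E'
def Rt(yaw,tilt=0):
    # tool down with tool x at yaw; tilt: rotate so tool z leans toward +x (deck normal approach)
    c=R.from_euler('xyz',[np.pi,0,yaw])
    return R.from_euler('y',-tilt)*c
def goto(p,Rr,show=True):
    o=get_obs(); R0=R.from_euler('xyz',o['tcp_rot']); 
    s=R0.inv().apply(np.array(p)-o['tool_pos'])/400; w=np.degrees((R0.inv()*Rr).as_rotvec())/30
    print('row',np.round(s,4),np.round(w,4),'dist',np.round(np.linalg.norm(s)*400,1))
def st():
    o=get_obs(); print('t',round(o['time'],2),'p',np.round(o['tool_pos'],1),'r',np.round(o['tcp_rot'],3),'F',np.round(o['contact_force'],1),'M',np.round(o['moment'],2),'g',round(o['grip_width'],1),'q',np.round(o['joint_positions'],2))
E
python3 - <<'E'
from h import *
goto([590,-300,200],Rt(.851))
print((Rt(0,.419)).apply([0,0,1]))
E
```

```text
row [ 1.1677 -0.1394  0.1082] [-2.3000e-03 -1.0000e-03 -1.0202e+00] dist 472.4
[ 4.06847160e-01 -1.22464680e-16 -9.13496244e-01]
```

Call:
carry_out --moves '[0.12, -0.014, 0.011, 0, 0, -0.13, 1, 0.24, -0.028, 0.022, 0, 0, -0.26, 1, 0.37, -0.042, 0.033, 0, 0, -0.4, 1, 0.5, -0.057, 0.044, 0, 0, -0.5, 1, 0.61, -0.072, 0.055, 0, 0, -0.6, 1, 0.73, -0.085, 0.066, 0, 0, -0.7, 1, 0.85, -0.1, 0.08, 0, 0, -0.8, 1, 0.97, -0.115, 0.09, 0, 0, -0.9, 1]'

```text
time: 0.9
tool_pos: [519.3, -332.5, 206.5]
tcp_rot: [-3.139, -0.001, 0.79]
contact_force: [0.0, -1.2, 0.0]
grip_width: 91.9
```

Run:
```python
from h import *
st(); goto([590,-300,200],Rt(.851))
```

```text
t 0.9 p [ 519.3 -332.5  206.5] r [-3.139e+00 -1.000e-03  7.900e-01] F [ 0.  -1.2  0. ] M [-0.08 -0.05 -0.02] g 91.9 q [-0.69  0.54  1.31  0.    1.29  0.09]
row [0.1821 0.0683 0.0162] [-0.0041 -0.0013 -0.116 ] dist 78.1
```

Call:
carry_out --moves '[0.09, 0.034, 0.03, 0, 0, -0.06, 1, 0.182, 0.068, 0.08, 0, 0, -0.116, 1, 0.182, 0.068, 0.11, 0, 0, -0.116, 0.7, 0.182, 0.068, 0.11, 0, 0, -0.116, 0.7, 0.182, 0.068, 0.11, 0, 0, -0.116, 0.7, 0.182, 0.068, 0.11, 0, 0, -0.116, 0.7, 0.182, 0.068, 0.11, 0, 0, -0.116, 0.7, 0.182, 0.068, 0.11, 0, 0, -0.116, 0.7]'

```text
time: 1.7
tool_pos: [589.5, -300.6, 163.5]
tcp_rot: [-3.141, -0.001, 0.85]
contact_force: [-0.6, -0.1, 0.5]
grip_width: 64.4
```

Run:
```python
from h import *
st(); im,c=snap('wrist','w1.png'); print(c)
```

```text
t 1.7 p [ 589.5 -300.6  163.5] r [-3.141e+00 -1.000e-03  8.500e-01] F [-0.6 -0.1  0.5] M [-0.04 -0.06  0.02] g 64.4 q [-0.59  0.66  1.22  0.    1.26  0.13]
{'vfov': 65.70646984690485, 'cx': 278.5752808335786, 'cy': 212.08652039192583, 'cam_to_world': array([[ 7.51229717e-01,  6.38587383e-01,  1.66913352e-01,
         6.34092367e+02],
       [-6.60039125e-01,  7.27387236e-01,  1.87766247e-01,
        -2.49807690e+02],
       [-1.50548578e-03, -2.51224928e-01,  9.67927564e-01,
         3.05036732e+02],
       [ 0.00000000e+00,  0.00000000e+00,  0.00000000e+00,
         1.00000000e+00]])}
```

View pics/w1.png

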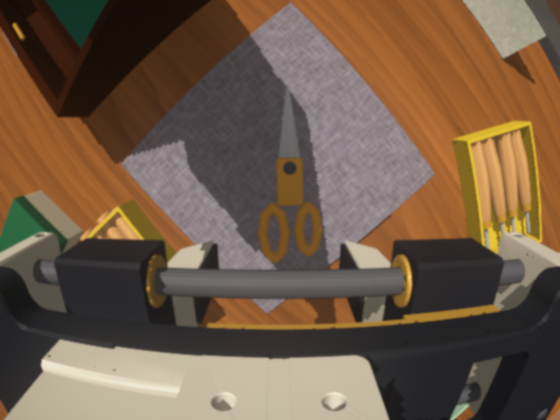

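```bash
cat >> h.py <<'E'
def wray(c,u,v,H=420):
    f=H/2/np.tan(np.radians(c['vfov']/2)); x=u-c['cx'];y=v-c['cy'];r=np.hypot(x,y);th=r/f
    d=np.array([np.sin(th)*x/max(r,1e-9),-np.sin(th)*y/max(r,1e-9),-np.cos(th)]); M=c['cam_to_world']; return M[:3,3],M[:3,:3]@d
def wonz(c,u,v,z):
    o,d=wray(c,u,v); return o+d*(z-o[2])/d[2]
E
python3 - <<'E'
from h import *
c=cal('w1.png')
im=cv2.imread('pics/w1.png')
cv2.imwrite('pics/w1c.png',cv2.resize(im[80:270,240:340],None,fx=3,fy=3,interpolation=cv2.INTER_CUBIC))
h=cv2.cvtColor(im,cv2.COLOR_BGR2HSV)
m=cv2.inRange(h,(12,110,60),(30,255,255)); m[:150]=0;m[203:]=0;m[:,:272]=0;m[:,310:]=0
ys,xs=np.nonzero(m); print(len(xs)); r=cv2.minAreaRect(np.c_[xs,ys].astype(np.float32)); print(r, cv2.boxPoints(r))
for n,p,z in [('sh top',r[0],15),('shmean',(290,181),15),('tip',(288,87),6),('b1',(268,260),8),('b2',(311,254),8),('sh t',(289.5,158),15),('sh b',(290,205),15)]: print(n,wonz(c,*p,z)[:2])
E
```

```text
1080
((292.3088073730469, 179.88096618652344), (45.2591552734375, 31.984386444091797), 88.21009063720703) [[275.61758 157.76195]
 [307.5864  156.76292]
 [309.00003 201.99998]
 [277.03122 202.99901]]
sh top [ 613.18569252 -291.70298449]
shmean [ 610.94621865 -291.10534168]
tip [ 666.12812706 -225.58613983]
b1 [ 542.69399065 -337.30891388]
b2 [ 578.71803293 -360.55471928]
sh t [ 624.27614491 -275.0741337 ]
sh b [ 596.3779122 -307.9390824]
```

View pics/w1c.png

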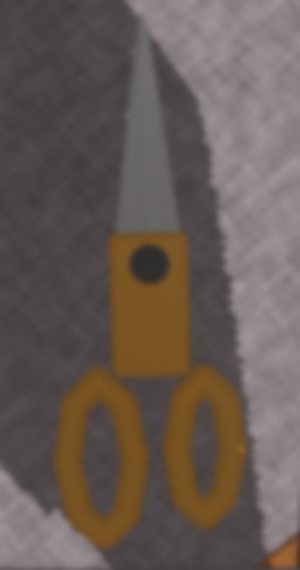

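Run:
```python
from h import *
goto([610,-292,60],Rt(.86));goto([610,-292,22],Rt(.86))
```

```text
row [0.0493 0.0247 0.2582] [-0.002  -0.0016 -0.0188] dist 105.6
row [0.0492 0.0248 0.3532] [-0.002  -0.0016 -0.0188] dist 143.0
```

Call:
carry_out --moves '[0.025, 0.012, 0.1, 0, 0, -0.01, 0.7, 0.049, 0.0248, 0.2, 0, 0, -0.019, 0.7, 0.049, 0.0248, 0.28, 0, 0, -0.019, 0.7, 0.049, 0.0248, 0.33, 0, 0, -0.019, 0.7, 0.049, 0.0248, 0.353, 0, 0, -0.019, 0.6, 0.049, 0.0248, 0.353, 0, 0, -0.019, 0.4, 0.049, 0.0248, 0.353, 0, 0, -0.019, 0, 0.049, 0.0248, 0.353, 0, 0, -0.019, 0]'

```text
time: 2.55
tool_pos: [610.3, -292.5, 23.1]
tcp_rot: [3.141, -0.001, 0.86]
contact_force: [-0.4, -0.1, 0.6]
grip_width: 36.9
```

Run:
```python
from h import *
st()
im,c=snap('wrist','w2.png')
```

```text
t 2.55 p [ 610.3 -292.5   23.1] r [ 3.141e+00 -1.000e-03  8.600e-01] F [-0.4 -0.1  0.6] M [-0.02 -0.05 -0.  ] g 36.9 q [-0.56  0.83  1.29  0.    1.01  0.15]
```

View pics/w2.png

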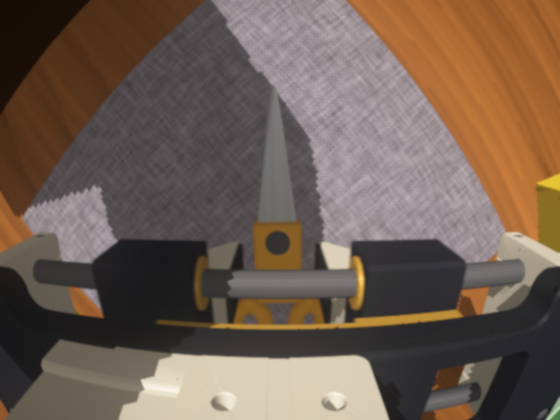

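Call:
carry_out --moves '[0, 0, 0.002, 0, 0, 0, 0, 0, 0, 0.002, 0, 0, 0, 0, 0, 0, 0.002, 0, 0, 0, 0, 0, 0, 0.002, 0, 0, 0, 0, 0, 0, -0.02, 0, 0, 0, 0, 0, 0, -0.1, 0, 0, 0, 0, 0, 0, -0.2, 0, 0, 0, 0, 0, 0, -0.3, 0, 0, 0, 0]'

```text
time: 3.4
tool_pos: [609.6, -292.1, 143.7]
tcp_rot: [-3.14, -0.001, 0.86]
contact_force: [0.2, 0.5, -1.3]
grip_width: 23.7
```

Run:
```python
from h import *
st()
im,c=snap('wrist','w3.png')
```

```text
t 3.4 p [ 609.6 -292.1  143.7] r [-3.14e+00 -1.00e-03  8.60e-01] F [ 0.2  0.5 -1.3] M [-0.07 -0.03 -0.07] g 23.7 q [-0.56  0.7   1.19  0.    1.25  0.15]
```

View pics/w3.png

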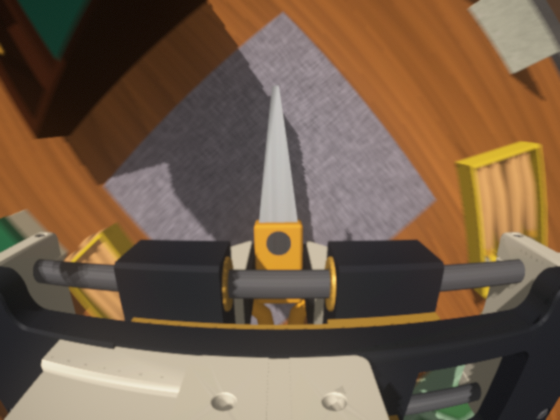

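Run:
```python
from h import *
goto([490,-160,220],Rt(1.2,.2))
```

```text
row [ 0.0541 -0.4488 -0.1738] [-0.3073  0.1958 -0.6463] dist 193.7
```

Call:
carry_out --moves '[0.01, -0.08, -0.06, -0.05, 0.03, -0.1, 0, 0.02, -0.19, -0.12, -0.12, 0.08, -0.25, 0, 0.03, -0.3, -0.17, -0.2, 0.13, -0.4, 0, 0.045, -0.4, -0.174, -0.26, 0.17, -0.55, 0, 0.054, -0.449, -0.174, -0.307, 0.196, -0.646, 0, 0.054, -0.449, -0.174, -0.307, 0.196, -0.646, 0, 0.054, -0.449, -0.174, -0.307, 0.196, -0.646, 0, 0.054, -0.449, -0.174, -0.307, 0.196, -0.646, 0]'

```text
time: 4.25
tool_pos: [490.6, -160.7, 220.2]
tcp_rot: [2.955, -0.072, 1.206]
contact_force: [-0.3, -0.7, -2.3]
grip_width: 23.6
```

```bash
cat >> h.py <<'E'
def Rc(yc,tilt,extra=np.pi/2):
    return R.from_euler('z',yc)*R.from_euler('y',-tilt)*R.from_euler('xyz',[np.pi,0,extra])
E
python3 - <<'E'
from h import *
st()
goto([515,10,212],Rc(-.03,.419))
E
```

```text
t 4.25 p [ 490.6 -160.7  220.2] r [ 2.955 -0.072  1.206] F [-0.3 -0.7 -2.3] M [ 0.01  0.11 -0.04] g 23.6 q [-0.52  0.25  1.74  0.12  0.98 -0.21]
row [ 0.4178 -0.103   0.032 ] [-0.4158  0.061  -0.6522] dist 172.6
```

Call:
carry_out --moves '[0.1, -0.025, 0.008, -0.1, 0.015, -0.15, 0, 0.2, -0.05, 0.016, -0.2, 0.03, -0.3, 0, 0.3, -0.075, 0.024, -0.3, 0.045, -0.45, 0, 0.38, -0.095, 0.03, -0.38, 0.055, -0.58, 0, 0.418, -0.103, 0.032, -0.416, 0.061, -0.652, 0, 0.418, -0.103, 0.032, -0.416, 0.061, -0.652, 0, 0.418, -0.103, 0.032, -0.416, 0.061, -0.652, 0, 0.418, -0.103, 0.032, -0.416, 0.061, -0.652, 0]'

```text
time: 5.05
tool_pos: [515.6, 9.1, 211.9]
tcp_rot: [2.723, -0.0, 1.539]
contact_force: [0.9, -0.1, -2.6]
grip_width: 23.6
```

Run:
```python
from h import *
st()
im,c=snap('wrist','w4.png'); im,c=snap('top','top4.png')
```

```text
t 5.05 p [515.6   9.1 211.9] r [ 2.723 -0.     1.539] F [ 0.9 -0.1 -2.6] M [-0.03  0.28 -0.01] g 23.6 q [-0.16  0.17  1.94  0.09  0.62 -0.19]
```

View pics/w4.png

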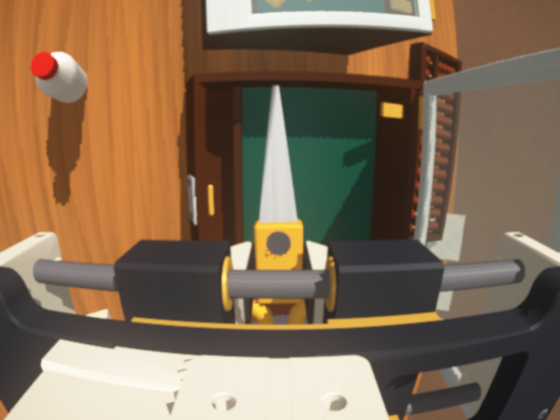

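View pics/top4.png

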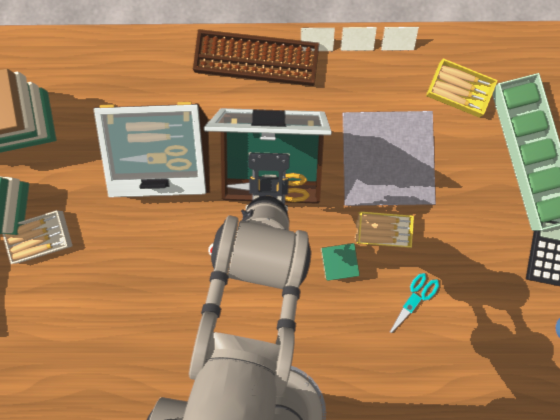

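```bash
cat >> h.py <<'E'
SL=.419
class Case:
    def __init__(s,hinge,yaw):
        s.h=np.array(hinge,float); s.R=R.from_euler('z',yaw)*R.from_euler('y',-SL)  # x up slope, z normal
        s.yaw=yaw
    def pt(s,x,y,z): # in rim frame, origin hinge, x up-slope
        return s.h+s.R.apply([x,y,z])
    def inv(s,p): return s.R.inv().apply(np.array(p)-s.h)
    def hit(s,rayf,z):
        o,d=rayf; o=s.inv(o); d=s.R.inv().apply(d); return o+d*(z-o[2])/d[2]
A=Case([686.8,6.8,137],-.03)
E
python3 - <<'E'
from h import *
print(A.R.apply([0,0,1]))
c=cal('w4.png')
im=cv2.imread('pics/w4.png'); cv2.imwrite('pics/w4c.png',cv2.resize(im[60:250,180:450],None,fx=2.9,fy=2.9,interpolation=cv2.INTER_CUBIC))
for n,p,z in [('far-ledge',(241,88),-40),('far-up',(376,92),-40),('up',(371,200),-40),('ledge',(241,200),-30)]:
    print(n,A.hit(wray(c,*p),z)+[102,0,0])
# catch
for n,p,z in [('rim front far',(196,77),0),('rim back far',(428,82),0)]:
    print(n,A.hit(wray(c,*p),z), )
print(A.pt(-102,0,-40))
E
```

```text
[-0.40666409  0.01220358  0.91349624]
far-ledge [-60.20055274 106.28302346 -40.        ]
far-up [ 73.22930309 105.11638088 -40.        ]
up [ 71.5820061   -5.47691531 -40.        ]
ledge [-60.68164107  -3.36268247 -30.        ]
rim front far [-197.0236486   112.90968201    0.        ]
rim back far [ 10.02742921 114.06411302   0.        ]
[609.93187315   9.10673587  58.96173987]
```

View pics/w4c.png

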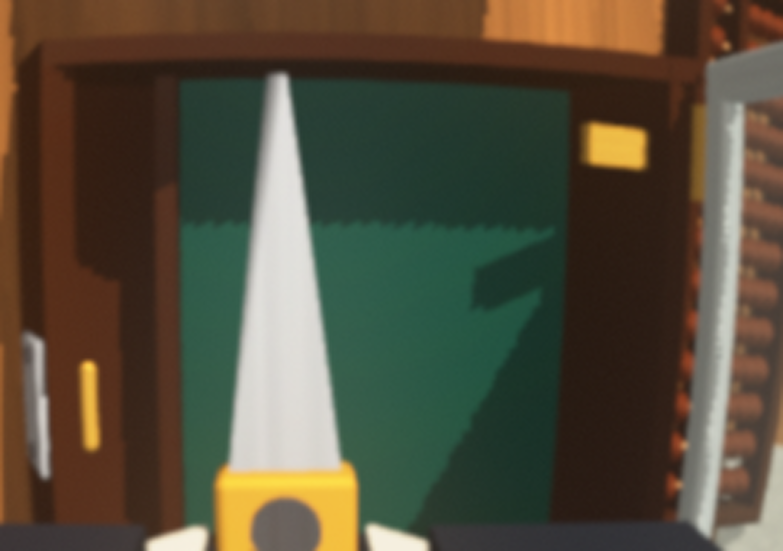

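```bash
sed -i 's/^A=Case.*/A=Case([689.5,6.8,138.2],-.03)/' h.py
python3 - <<'E'
from h import *
o=get_obs(); print(A.inv(o['tool_pos']))
for z in [30,23]: print(A.pt(-118,-5,-40+z)); goto(A.pt(-118,-5,-40+z),Rc(-.03,.419))
E
```

```text
[-129.02036161   -2.99716493  138.18572875]
[585.67260963   4.91350565  81.05707263]
row [-0.0047  0.0276  0.3705] [-0.0004  0.0015 -0.0036] dist 148.6
[588.51925828   4.82808056  74.66259892]
row [-0.0047  0.0276  0.388 ] [-0.0004  0.0015 -0.0036] dist 155.6
```

Call:
carry_out --moves '[-0.002, 0.01, 0.07, 0, 0, 0, 0, -0.005, 0.028, 0.15, 0, 0, 0, 0, -0.005, 0.028, 0.22, 0, 0, 0, 0, -0.005, 0.028, 0.28, 0, 0, 0, 0, -0.005, 0.028, 0.33, 0, 0, 0, 0, -0.005, 0.028, 0.36, 0, 0, 0, 0, -0.005, 0.028, 0.37, 0, 0, 0, 0, -0.005, 0.028, 0.37, 0, 0, 0, 0]'

```text
time: 5.95
tool_pos: [585.8, 4.4, 81.2]
tcp_rot: [2.723, -0.0, 1.538]
contact_force: [-0.3, -0.6, -1.3]
grip_width: 23.6
```

Run:
```python
from h import *
st(); o=get_obs(); print(A.inv(o['tool_pos'])); print('Fn',A.R.inv().apply(o['contact_force']))
im,c=snap('wrist','w5.png')
```

```text
t 5.95 p [585.8   4.4  81.2] r [ 2.723 -0.     1.538] F [-0.3 -0.6 -1.3] M [-0.02  0.26 -0.02] g 23.6 q [-0.15  0.49  1.92  0.15  0.32 -0.25]
[-117.78932471   -5.47181375   -9.94473817]
Fn [-0.77002378 -0.60085622 -1.03920937]
```

View pics/w5.png

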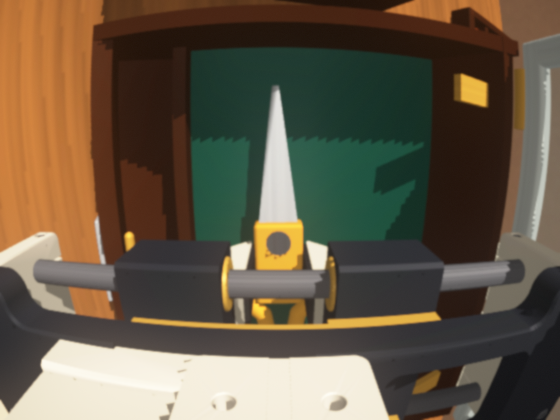

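Call:
carry_out --moves '[0, 0, 0.005, 0, 0, 0, 0, 0, 0, 0.01, 0, 0, 0, 0, 0, 0, 0.014, 0, 0, 0, 0, 0, 0, 0.017, 0, 0, 0, 0, 0, 0, 0.019, 0, 0, 0, 0, 0, 0, 0.021, 0, 0, 0, 0, 0, 0, 0.021, 0, 0, 0, 0, 0, 0, 0.021, 0, 0, 0, 0]'

```text
time: 6.8
tool_pos: [589.3, 4.4, 74.1]
tcp_rot: [2.722, -0.0, 1.538]
contact_force: [0.8, -0.8, -2.5]
grip_width: 23.5
```

Run:
```python
from h import *
st(); o=get_obs(); print(A.inv(o['tool_pos'])); print('Fn',A.R.inv().apply(o['contact_force']))
```

```text
t 6.8 p [589.3   4.4  74.1] r [ 2.722 -0.     1.538] F [ 0.8 -0.8 -2.5] M [0.01 0.31 0.  ] g 23.5 q [-0.15  0.51  1.92  0.15  0.31 -0.25]
[-117.47561713   -5.38496787  -17.86492139]
Fn [-0.25152756 -0.73809042 -2.5933857 ]
```

Call:
carry_out --moves '[0, 0, 0.001, 0, 0, 0, 0, 0, 0, 0.002, 0, 0, 0, 0, 0, 0, 0.003, 0, 0, 0, 0, 0, 0, 0.004, 0, 0, 0, 0, 0, 0, 0.005, 0, 0, 0, 0, 0, 0, 0.006, 0, 0, 0, 0, 0, 0, 0.006, 0, 0, 0, 0, 0, 0, 0.006, 0, 0, 0, 0]'

```text
time: 7.6
tool_pos: [590.3, 4.4, 71.9]
tcp_rot: [2.722, -0.0, 1.538]
contact_force: [-0.3, -0.3, -1.9]
grip_width: 23.8
```

Run:
```python
from h import *
st(); o=get_obs(); print(A.inv(o['tool_pos'])); print('Fn',A.R.inv().apply(o['contact_force']))
```

```text
t 7.6 p [590.3   4.4  71.9] r [ 2.722 -0.     1.538] F [-0.3 -0.3 -1.9] M [-0.04  0.27  0.05] g 23.8 q [-0.15  0.51  1.92  0.16  0.3  -0.25]
[-117.49561507   -5.4091885   -20.28256567]
Fn [-1.03091405 -0.30201964 -1.59429851]
```

Now 19.7 above the estimated felt; continue in 2 mm steps.

Call:
carry_out --moves '[0, 0, 0.001, 0, 0, 0, 0, 0, 0, 0.002, 0, 0, 0, 0, 0, 0, 0.003, 0, 0, 0, 0, 0, 0, 0.004, 0, 0, 0, 0, 0, 0, 0.005, 0, 0, 0, 0, 0, 0, 0.005, 0, 0, 0, 0, 0, 0, 0.005, 0, 0, 0, 0, 0, 0, 0.005, 0, 0, 0, 0]'

```text
time: 8.4
tool_pos: [590.7, 4.4, 71.2]
tcp_rot: [2.722, -0.0, 1.539]
contact_force: [-9.8, -1.7, 12.3]
grip_width: 23.5
```

Run:
```python
from h import *
st(); o=get_obs(); print(A.inv(o['tool_pos'])); print('Fn',A.R.inv().apply(o['contact_force']))
im,c=snap('wrist','w6.png')
```

```text
t 8.4 p [590.7   4.4  71.2] r [ 2.722 -0.     1.539] F [-9.8 -1.7 12.3] M [-0.12  0.9  -0.02] g 23.5 q [-0.15  0.51  1.92  0.16  0.3  -0.26]
[-117.44793361   -5.37957869  -21.07166796]
Fn [-3.87238165 -1.97888293 15.20939656]
```

View pics/w6.png

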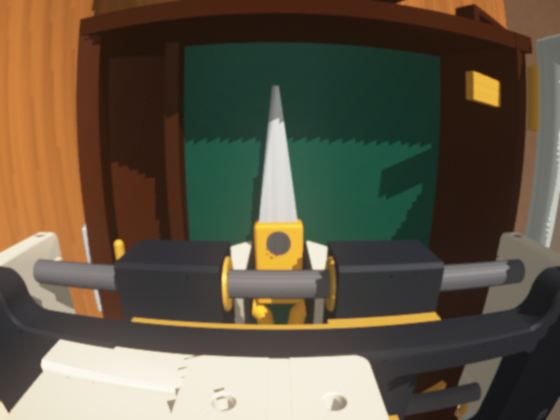

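Call:
carry_out --moves '[0, 0, -0.001, 0, 0, 0, 0, 0, 0, -0.001, 0, 0, 0, 0.4, 0, 0, -0.001, 0, 0, 0, 0.4, 0, 0, -0.001, 0, 0, 0, 0.4, 0, 0, -0.001, 0, 0, 0, 0.4, 0, 0, -0.02, 0, 0, 0, 0.4, 0, 0, -0.06, 0, 0, 0, 0.4, 0, 0, -0.14, 0, 0, 0, 0.4]'

```text
time: 9.25
tool_pos: [566.8, 5.2, 121.4]
tcp_rot: [2.725, -0.0, 1.538]
contact_force: [0.8, -0.4, 0.6]
grip_width: 37.0
```

Run:
```python
from h import *
st(); o=get_obs(); print(A.inv(o['tool_pos'])); print('Fn',A.R.inv().apply(o['contact_force']))
im,c=snap('wrist','w7.png')
```

```text
t 9.25 p [566.8   5.2 121.4] r [ 2.725 -0.     1.538] F [ 0.8 -0.4  0.6] M [-0.05  0.13  0.01] g 37.0 q [-0.15  0.39  1.93  0.12  0.41 -0.22]
[-118.78562935   -5.32684049   34.51785389]
Fn [ 0.99625883 -0.40002724  0.1630636 ]
```

View pics/w7.png

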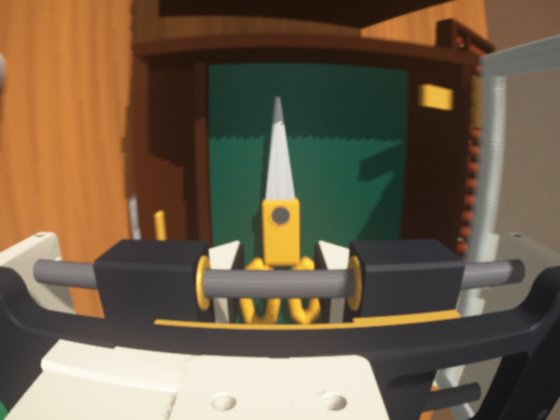

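```bash
cat > kin.py <<'E'
from h import *
from scipy.optimize import least_squares
D=[([163.5,-498.5,243],[-3.14,0,.3168],[-1.4,.342,1.524,0,1.275,-.146]),
([589.5,-300.6,163.5],[-3.141,-.001,.85],[-.59,.66,1.22,0,1.26,.13]),
([610.3,-292.5,23.1],[3.141,-.001,.86],[-.56,.83,1.29,0,1.01,.15]),
([609.6,-292.1,143.7],[-3.14,-.001,.86],[-.56,.7,1.19,0,1.25,.15]),
([490.6,-160.7,220.2],[2.955,-.072,1.206],[-.52,.25,1.74,.12,.98,-.21]),
([515.6,9.1,211.9],[2.723,0,1.539],[-.16,.17,1.94,.09,.62,-.19]),
([585.8,4.4,81.2],[2.723,0,1.538],[-.15,.49,1.92,.15,.32,-.25]),
([590.7,4.4,71.2],[2.722,0,1.539],[-.15,.51,1.92,.16,.3,-.26]),
([566.8,5.2,121.4],[2.725,0,1.538],[-.15,.39,1.93,.12,.41,-.22])]
def fk(q,p):
    h,a0,L1,e,L2,d,Lt=p
    # shoulder
    T=R.from_euler('z',q[0]); P=T.apply([a0,0,h])
    T=T*R.from_euler('y',q[1]); P=P+T.apply([0,0,L1])
    T=T*R.from_euler('y',q[2]); P=P+T.apply([e,0,0]); 
    P=P+T.apply([0,0,L2])
    T=T*R.from_euler('z',q[3]); P=P+T.apply([0,d,0])
    T=T*R.from_euler('y',q[4]); P=P+T.apply([0,0,Lt])
    return P,T*R.from_euler('z',q[5]+np.pi/2)
E
python3 - <<'E'
from kin import *
def res(p): return np.concatenate([fk(q,p)[0]-np.array(x) for x,r,q in D])
best=None
for a in (0,100):
  for d in (-80,80):
    s=least_squares(res,[200,a,350,50,350,d,200],loss='soft_l1',f_scale=5)
    if best is None or s.cost<best.cost: best=s
print(best.x,np.round(res(best.x).reshape(-1,3),0))
for x,r,q in D[-2:]+D[:1]+D[4:5]: print(r, np.round(fk(q,best.x)[1].as_euler('xyz'),2))
E
```

```text
[216.94450379  -9.63332307 500.087649    44.50446244 391.09583939
  77.17429747 289.88927943] [[ 1. -0. -1.]
 [-1. -0. -3.]
 [ 1.  0. -1.]
 [-1.  1.  1.]
 [ 2.  0.  6.]
 [ 0.  1. -0.]
 [ 0. -2. -1.]
 [-2. -3.  0.]
 [-0.  1.  1.]]
[2.722, 0, 1.539] [2.72 0.   1.54]
[2.725, 0, 1.538] [2.72 0.   1.54]
[-3.14, 0, 0.3168] [3.14 0.   0.32]
[2.955, -0.072, 1.206] [ 2.95 -0.07  1.21]
```

```bash
cat >> kin.py <<'E'
P0=[216.94,-9.63,500.09,44.5,391.1,77.17,289.89]
lo=np.array([-2.53,-.77,.04,-1,.28,-3.11]);hi=np.array([2.53,2.02,2.7,4.14,2.66,3.11])
def ik(p,Rr,q0=[-.15,.4,1.9,.1,.5,-.2]):
    def f(q):
        P,T=fk(q,P0); return np.r_[(P-p)/100,(Rr.inv()*T).as_rotvec()]
    s=least_squares(f,q0); return s.x,np.abs(f(s.x)).max()
E
python3 - <<'E'
from kin import *
B=Case([704,284,138],.028)
for n,C in (('A',A),('B',B)):
  for tilt in (.419,.3,.2):
    for x,z in ((-177,53),(-177,32)):
        q,e=ik(C.pt(x,0,z),Rc(C.yaw,tilt)); print(n,tilt,x,z,np.round(q,2),round(e,3))
for p in ([668,67,402],[668,67,302],[561,67,241],[520,67,143]):
    q,e=ik(p,Rc(-.03,0)); print(p,np.round(q,2),round(e,3))
E
```

```text
A 0.419 -177 53 [-0.16  0.31  2.1   0.17  0.32 -0.27] 0.0
A 0.419 -177 32 [-0.15  0.36  2.1   0.19  0.26 -0.3 ] 0.0
A 0.3 -177 53 [-0.15  0.34  1.99  0.07  0.52 -0.17] 0.0
A 0.3 -177 32 [-0.15  0.39  1.99  0.08  0.47 -0.18] 0.0
A 0.2 -177 53 [-0.14  0.37  1.9   0.04  0.67 -0.14] 0.0
A 0.2 -177 32 [-0.14  0.41  1.9   0.04  0.63 -0.14] 0.0
B 0.419 -177 53 [ 0.45  0.45  1.76 -0.31  0.57  0.65] 0.0
B 0.419 -177 32 [ 0.44  0.49  1.75 -0.33  0.54  0.67] 0.0
B 0.3 -177 53 [ 0.42  0.48  1.7  -0.18  0.7   0.51] 0.0
B 0.3 -177 32 [ 0.41  0.52  1.69 -0.18  0.66  0.51] 0.0
B 0.2 -177 53 [ 0.4   0.51  1.63 -0.1   0.81  0.43] 0.0
B 0.2 -177 32 [ 0.39  0.55  1.63 -0.1   0.78  0.43] 0.0
[668, 67, 402] [-0.02  0.62  0.67 -0.    1.85  0.01] 0.0
[668, 67, 302] [-0.02  0.61  0.94  0.    1.59  0.01] 0.0
[561, 67, 241] [-0.02  0.42  1.41  0.    1.31  0.01] 0.0
[520, 67, 143] [-0.02  0.44  1.66  0.    1.04  0.01] 0.0
```

Run:
```python
from h import *
o=get_obs();print(A.inv(o['tool_pos']))
goto([508,9,240],Rc(-.03,.3,np.pi/2-.45))
goto([490,9,300],Rc(-.03,.3,np.pi/2-.45))
```

```text
[-116.15479236   -5.22379737   39.14614344]
row [ 0.0045 -0.0193 -0.3193] [ 0.2314 -0.0507  0.855 ] dist 128.0
row [ 0.003   0.0013 -0.4745] [ 0.2314 -0.0507  0.855 ] dist 189.8
```

Call:
carry_out --moves '[0, 0, -0.1, 0, 0, 0, 0.2, 0, 0, -0.2, 0, 0, 0, 0, 0.003, -0.01, -0.29, 0.04, -0.01, 0.15, 0, 0.003, -0.01, -0.38, 0.1, -0.02, 0.35, 0, 0.003, 0, -0.45, 0.15, -0.03, 0.55, 0, 0.003, 0, -0.475, 0.2, -0.04, 0.75, 0, 0.003, 0, -0.475, 0.23, -0.05, 0.855, 0, 0.003, 0, -0.475, 0.23, -0.05, 0.855, 0]'

```text
time: 10.1
tool_pos: [489.6, 8.9, 300.9]
tcp_rot: [2.868, -0.13, 1.108]
contact_force: [0.4, -0.1, 0.2]
grip_width: 0.4
```

Run:
```python
from h import *
st()
goto([500,30,400],Rc(-.03,.15,np.pi/2-.95))
goto([560,40,430],Rc(-.03,.15,np.pi/2-.95))
```

```text
t 10.1 p [489.6   8.9 300.9] r [ 2.868 -0.13   1.108] F [ 0.4 -0.1  0.2] M [-0.01  0.13  0.02] g 0.4 q [-0.16  0.07  1.75  0.05  1.02  0.3 ]
row [ 0.0904  0.0643 -0.2293] [ 0.2252 -0.1894  0.9524] dist 101.9
row [ 0.1886  0.1998 -0.2564] [ 0.2252 -0.1894  0.9524] dist 150.3
```

Call:
carry_out --moves '[0.03, 0.02, -0.1, 0.03, -0.03, 0.1, 0, 0.07, 0.05, -0.2, 0.08, -0.06, 0.3, 0, 0.12, 0.11, -0.24, 0.13, -0.11, 0.55, 0, 0.16, 0.16, -0.25, 0.18, -0.15, 0.75, 0, 0.189, 0.2, -0.256, 0.225, -0.189, 0.95, 0, 0.189, 0.2, -0.256, 0.225, -0.189, 0.95, 0, 0.189, 0.2, -0.256, 0.225, -0.189, 0.95, 0, 0.189, 0.2, -0.256, 0.225, -0.189, 0.95, 0]'

```text
time: 10.9
tool_pos: [559.3, 40.1, 429.4]
tcp_rot: [3.054, -0.121, 0.599]
contact_force: [-0.3, 0.6, -0.0]
grip_width: 0.3
```

Run:
```python
from h import *
st()
goto([675,67,420],Rc(-.03,0,0.12))
im,c=snap('wrist','w8.png')
```

```text
t 10.9 p [559.3  40.1 429.4] r [ 3.054 -0.121  0.599] F [-0.3  0.6 -0. ] M [-0.05  0.07  0.03] g 0.3 q [-0.07  0.26  1.15  0.01  1.58  0.91]
row [0.272  0.1022 0.0659] [ 0.1051 -0.2686  0.9609] dist 119.2
```

View pics/w8.png

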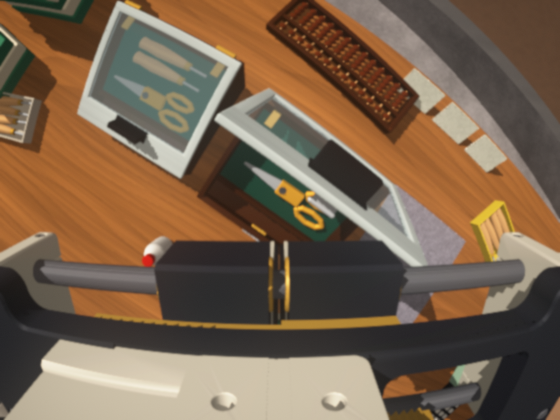

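Call:
carry_out --moves '[0.05, 0.02, 0.015, 0.02, -0.05, 0.2, 0, 0.11, 0.04, 0.03, 0.04, -0.1, 0.4, 0, 0.17, 0.07, 0.04, 0.06, -0.16, 0.6, 0, 0.23, 0.09, 0.055, 0.08, -0.22, 0.8, 0, 0.272, 0.102, 0.066, 0.1, -0.27, 0.96, 0, 0.272, 0.102, 0.066, 0.1, -0.27, 0.96, 0, 0.272, 0.102, 0.066, 0.1, -0.27, 0.96, 0, 0.272, 0.102, 0.066, 0.1, -0.27, 0.96, 0]'

```text
time: 11.75
tool_pos: [673.9, 66.8, 421.8]
tcp_rot: [3.138, -0.002, 0.091]
contact_force: [-1.5, 0.2, -0.1]
grip_width: 0.6
```

```bash
cat >> h.py <<'E'
def lidpt(C,th,r,out,y=0):
    # point on lid: r from hinge, out from inner face
    a=R.from_euler('y',th) # positive about +y rotates -x toward +z
    return C.h+C.R.apply(a.apply([-r,y,out]))
E
python3 - <<'E'
from h import *
st()
print(lidpt(A,1.58,206,8),lidpt(A,1.58,177,36))
goto([668,72,305],Rc(-.03,0,0))
for th in np.arange(1.5,0.05,-.2): print(round(th,2),lidpt(A,th,165,8,65))
im,c=snap('top','top9.png')
E
```

```text
t 11.75 p [673.9  66.8 421.8] r [ 3.138e+00 -2.000e-03  9.100e-02] F [-1.5  0.2 -0.1] M [ 0.02 -0.02  0.01] g 0.6 q [-0.01  0.64  0.57 -0.    1.94  1.47]
[614.79620472   9.04178643 330.33099012] [652.01535881   7.92487672 314.88796316]
row [-0.0142 -0.0152  0.2918] [ 0.0057 -0.0047  0.2319] dist 117.0
1.5 [620.91727038  73.88736033 287.56430391]
1.3 [592.66246927  74.73525875 270.56802205]
1.1 [568.34600361  75.46497164 248.29464486]
0.9 [548.93729414  76.04740767 221.63214161]
0.7 [535.21010487  76.45934694 191.64346215]
0.5 [527.71169552  76.68436673 159.52416051]
0.3 [526.741004    76.71349621 126.55473188]
0.1 [532.33672872  76.54557409  94.04956335]
```

View pics/top9.png

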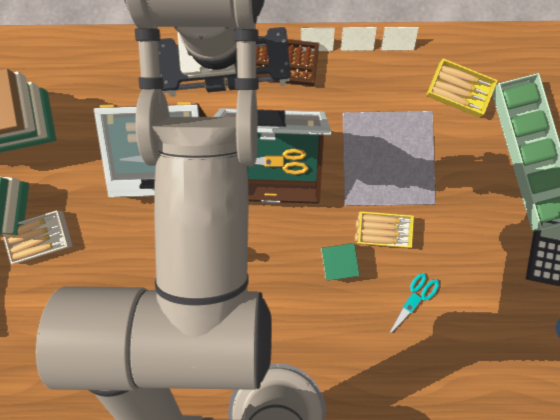

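Call:
carry_out --moves '[-0.005, -0.005, 0.07, 0, 0, 0.1, 0, -0.01, -0.01, 0.15, 0, 0, 0.2, 0, -0.014, -0.015, 0.22, 0, 0, 0.23, 0, -0.014, -0.015, 0.27, 0, 0, 0.23, 0, -0.014, -0.015, 0.29, 0, 0, 0.23, 0, -0.014, -0.015, 0.29, 0, 0, 0.23, 0, -0.03, -0.015, 0.29, 0, 0, 0.23, 0, -0.045, -0.015, 0.29, 0, 0, 0.23, 0]'

```text
time: 12.6
tool_pos: [655.6, 70.7, 307.8]
tcp_rot: [3.139, -0.006, -0.029]
contact_force: [-1.0, -0.7, 0.1]
grip_width: 0.5
```

Run:
```python
from h import *
st()
Rr=Rc(-.03,0,0)
for p in [(640,305),(620,300),(603,288),(590,277),(578,265),(568,252),(559,239)]: goto([p[0],74,p[1]],Rr)
```

```text
t 12.6 p [655.6  70.7 307.8] r [ 3.139 -0.006 -0.029] F [-1.  -0.7  0.1] M [0.05 0.03 0.02] g 0.5 q [-0.01  0.57  0.98 -0.    1.58  1.59]
row [-0.0393 -0.0071  0.0067] [ 0.0053 -0.0114  0.0014] dist 16.2
row [-0.0893 -0.0057  0.0189] [ 0.0053 -0.0114  0.0014] dist 36.6
row [-0.132  -0.0045  0.0487] [ 0.0053 -0.0114  0.0014] dist 56.3
row [-0.1646 -0.0036  0.076 ] [ 0.0053 -0.0114  0.0014] dist 72.5
row [-0.1948 -0.0028  0.1058] [ 0.0053 -0.0114  0.0014] dist 88.7
row [-0.22   -0.0022  0.1382] [ 0.0053 -0.0114  0.0014] dist 103.9
row [-0.2427 -0.0016  0.1705] [ 0.0053 -0.0114  0.0014] dist 118.6
```

Call:
carry_out --moves '[-0.039, -0.006, 0.007, 0, -0.01, 0, 0, -0.065, -0.006, 0.012, 0, -0.01, 0, 0, -0.09, -0.006, 0.019, 0, -0.01, 0, 0, -0.132, -0.005, 0.049, 0, -0.01, 0, 0, -0.165, -0.004, 0.076, 0, -0.01, 0, 0, -0.195, -0.003, 0.106, 0, -0.01, 0, 0, -0.22, -0.002, 0.138, 0, -0.01, 0, 0, -0.243, -0.002, 0.17, 0, -0.01, 0, 0]'

```text
time: 13.4
tool_pos: [558.5, 74.2, 240.3]
tcp_rot: [3.139, -0.004, -0.029]
contact_force: [1.2, 0.1, -0.2]
grip_width: 0.3
```

Run:
```python
from h import *
st()
Rr=Rc(-.03,0,0)
for p in [(552,224),(545,209),(541,193),(538,177),(536,160)]: goto([p[0],74,p[1]],Rr)
im,c=snap('scene','s10.png')
```

```text
t 13.4 p [558.5  74.2 240.3] r [ 3.139 -0.004 -0.029] F [ 1.2  0.1 -0.2] M [ 0.   -0.11  0.02] g 0.3 q [-0.    0.41  1.42 -0.    1.3   1.6 ]
row [-0.0164  0.0009  0.0407] [ 0.0049 -0.0071  0.0016] dist 17.5
row [-0.034   0.0013  0.0781] [ 0.0049 -0.0071  0.0016] dist 34.1
row [-0.0442  0.0015  0.1181] [ 0.0049 -0.0071  0.0016] dist 50.4
row [-0.0518  0.0016  0.1581] [ 0.0049 -0.0071  0.0016] dist 66.5
row [-0.057   0.0016  0.2005] [ 0.0049 -0.0071  0.0016] dist 83.4
```

View pics/s10.png

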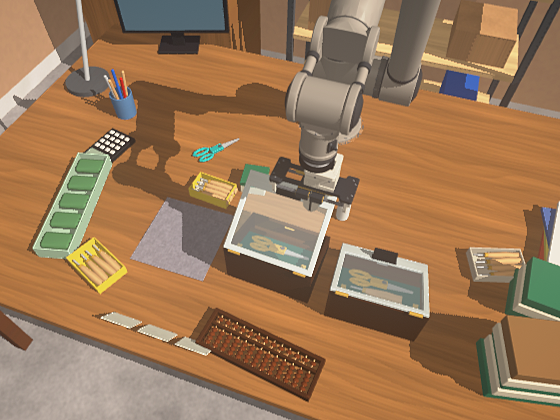

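Call:
carry_out --moves '[-0.016, 0.001, 0.04, 0, 0, 0, 0, -0.034, 0.001, 0.078, 0, 0, 0, 0, -0.044, 0.001, 0.118, 0, 0, 0, 0, -0.052, 0.001, 0.158, 0, 0, 0, 0, -0.058, 0.001, 0.19, 0, 0, 0, 0, -0.066, 0.001, 0.22, 0, 0, 0, 0, -0.075, 0.001, 0.25, 0, 0, 0, 0, -0.085, 0.001, 0.28, 0, 0, 0, 0]'

```text
time: 14.25
tool_pos: [522.9, 74.5, 126.9]
tcp_rot: [3.139, -0.001, -0.029]
contact_force: [-0.0, 0.2, -0.3]
grip_width: 0.2
```

Run:
```python
from h import *
st()
im,c=snap('scene','s11.png');im,c=snap('wrist','w11.png')
goto(A.pt(-177,0,90),Rc(-.03,.25,0))
```

```text
t 14.25 p [522.9  74.5 126.9] r [ 3.139e+00 -1.000e-03 -2.900e-02] F [-0.   0.2 -0.3] M [0.07 0.   0.01] g 0.2 q [-0.    0.47  1.68 -0.    0.99  1.6 ]
row [-0.0712  0.1568 -0.0559] [0.0051 0.4832 0.0027] dist 72.4
```

View pics/s11.png

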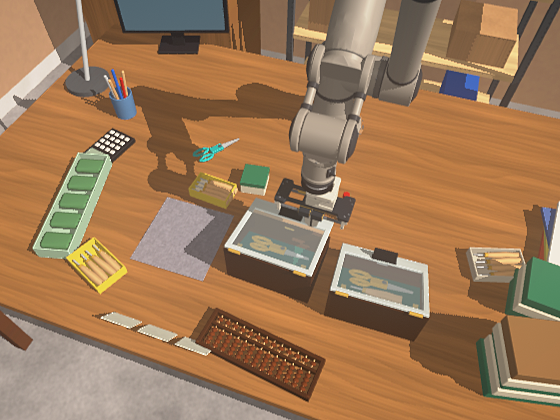

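View pics/w11.png

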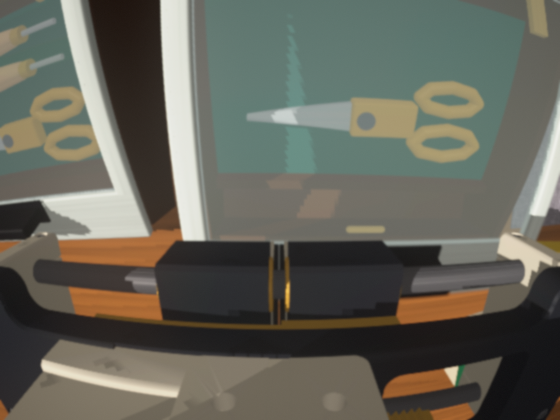

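Call:
carry_out --moves '[-0.01, 0, -0.08, 0, 0.1, 0, 0, -0.03, 0.01, -0.16, 0, 0.2, 0, 0.5, -0.06, 0.07, -0.16, 0, 0.35, 0, 1, -0.09, 0.14, -0.15, 0, 0.45, 0, 1, -0.1, 0.157, -0.13, 0, 0.483, 0, 1, -0.1, 0.157, -0.12, 0, 0.483, 0, 1, -0.1, 0.157, -0.12, 0, 0.483, 0, 1, -0.1, 0.157, -0.12, 0, 0.483, 0, 1]'

```text
time: 15.15
tool_pos: [481.0, 13.4, 174.8]
tcp_rot: [3.139, -0.251, -0.028]
contact_force: [0.2, -0.3, -0.1]
grip_width: 51.9
```

Run:
```python
from h import *
st();o=get_obs(); print(A.inv(o['tool_pos']))
im,c=snap('wrist','w12.png');im,c=snap('scene','s12.png');
```

```text
t 15.15 p [481.   13.4 174.8] r [ 3.139 -0.251 -0.028] F [ 0.2 -0.3 -0.1] M [0.03 0.2  0.02] g 51.9 q [-0.15  0.22  1.94  0.04  0.73  1.42]
[-175.69666106    0.31454151  118.34780986]
```

View pics/w12.png

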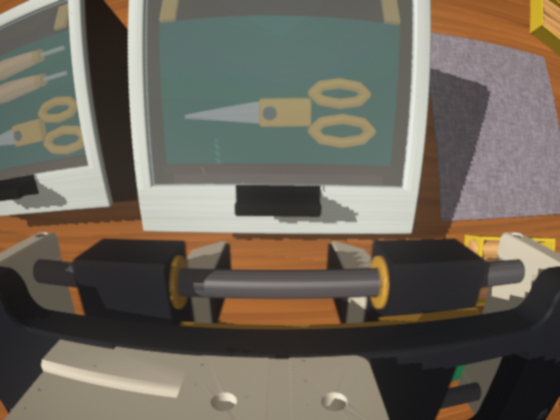

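View pics/s12.png

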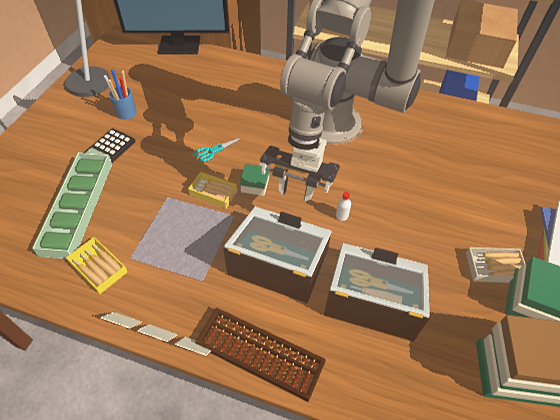

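Run:
```python
from h import *
c=cal('w12.png')
im=cv2.imread('pics/w12.png'); cv2.imwrite('pics/w12c.png',cv2.resize(im[160:245,125:430],None,fx=2.6,fy=2.6,interpolation=cv2.INTER_CUBIC))
for n,p in [('top l',(236,185)),('top r',(321,185)),('fl',(236,215)),('fr',(321,215)),('lidfl',(143,232)),('lidfr',(414,232))]:
  for z in (8,16,36,44): print(n,z,np.round(A.hit(wray(c,*p),z),1),end=' ')
  print()
```

```text
top l 8 [-169.7   33.8    8. ] top l 16 [-166.9   32.7   16. ] top l 36 [-159.8   30.    36. ] top l 44 [-157.    28.9   44. ] 
top r 8 [-169.6  -32.6    8. ] top r 16 [-166.7  -31.5   16. ] top r 36 [-159.7  -28.7   36. ] top r 44 [-156.9  -27.5   44. ] 
fl 8 [-195.5   35.     8. ] fl 16 [-191.8   33.9   16. ] fl 36 [-182.6   31.1   36. ] fl 44 [-178.9   29.9   44. ] 
fr 8 [-195.4  -34.     8. ] fr 16 [-191.7  -32.8   16. ] fr 36 [-182.5  -29.9   36. ] fr 44 [-178.8  -28.7   44. ] 
lidfl 8 [-212.3  119.8    8. ] lidfl 16 [-208.   115.9   16. ] lidfl 36 [-197.4  105.9   36. ] lidfl 44 [-193.2  101.9   44. ] 
lidfr 8 [-211.9 -119.1    8. ] lidfr 16 [-207.6 -115.    16. ] lidfr 36 [-197.  -104.9   36. ] lidfr 44 [-192.8 -100.9   44. ]
```

View pics/w12c.png

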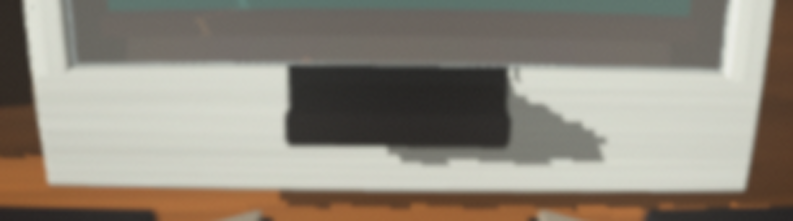

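Run:
```python
from h import *
goto(A.pt(-176.5,0.6,60),Rc(-.03,.25,0));goto(A.pt(-175,0.6,42),Rc(-.03,.25,0))
```

```text
row [ 0.0232 -0.0006  0.1436] [ 0.0043 -0.0013  0.0052] dist 58.2
row [ 0.0345 -0.0007  0.1873] [ 0.0043 -0.0013  0.0052] dist 76.2
```

Call:
carry_out --moves '[0.008, 0, 0.04, 0, 0, 0, 1, 0.016, 0, 0.08, 0, 0, 0, 1, 0.02, 0, 0.11, 0, 0, 0, 1, 0.023, 0, 0.13, 0, 0, 0, 1, 0.026, 0, 0.15, 0, 0, 0, 1, 0.03, 0, 0.17, 0, 0, 0, 1, 0.0345, 0, 0.187, 0, 0, 0, 1, 0.0345, 0, 0.187, 0, 0, 0, 1]'

```text
time: 16.05
tool_pos: [512.7, 12.4, 104.8]
tcp_rot: [3.139, -0.25, -0.027]
contact_force: [0.7, -0.2, 0.4]
grip_width: 91.9
```

```bash
cat >> h.py <<'E'
def cs(C):
    st(); o=get_obs(); print('rim',np.round(C.inv(o['tool_pos']),2),'Frim',np.round(C.R.inv().apply(o['contact_force']),2))
E
python3 - <<'E'
from h import *
cs(A)
im,c=snap('wrist','w13.png')
E
```

```text
t 16.05 p [512.7  12.4 104.8] r [ 3.139 -0.25  -0.027] F [ 0.7 -0.2  0.4] M [0.03 0.15 0.01] g 91.9 q [-0.14  0.38  1.95  0.05  0.56  1.42]
rim [-175.19    0.29   41.44] Frim [ 0.83 -0.18  0.12]
```

View pics/w13.png

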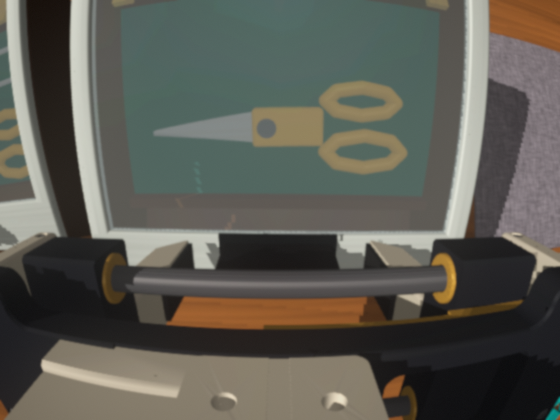

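Call:
carry_out --moves '[0, 0, 0, 0, 0, 0, 0.7, 0, 0, 0, 0, 0, 0, 0.5, 0, 0, 0, 0, 0, 0, 0.5, 0, 0, 0, 0, 0, 0, 0.3, 0, 0, 0, 0, 0, 0, 0.3, 0, 0, 0, 0, 0, 0, 0.2, 0, 0, 0, 0, 0, 0, 0.2, 0, 0, 0, 0, 0, 0, 0.2]'

```text
time: 16.9
tool_pos: [512.7, 13.0, 105.4]
tcp_rot: [3.14, -0.25, -0.028]
contact_force: [0.6, 6.0, 1.8]
grip_width: 59.2
```

Run:
```python
from h import *
cs(A)
R0=R.from_euler('xyz',get_obs()['tcp_rot']); print('tool-axes of 1mm along -n:',R0.inv().apply(A.R.apply([0,0,-1]))/400)
```

```text
t 16.9 p [512.7  13.  105.4] r [ 3.14  -0.25  -0.028] F [0.6 6.  1.8] M [0.92 0.1  0.11] g 59.2 q [-0.14  0.38  1.95  0.05  0.56  1.42]
rim [-175.01    0.85   41.99] Frim [1.13 5.98 1.46]
tool-axes of 1mm along -n: [ 4.19720684e-04 -2.63146429e-06  2.46451367e-03]
```

Call:
carry_out --moves '[0.0003, 0, 0.0015, 0, 0, 0, 0.2, 0.0005, 0, 0.003, 0, 0, 0, 0.2, 0.0007, 0, 0.004, 0, 0, 0, 0.2, 0.0008, 0, 0.005, 0, 0, 0, 0.2, 0.0008, 0, 0.005, 0, 0, 0, 0.2, 0.0008, 0, 0.005, 0, 0, 0, 0.2, 0.0008, 0, 0.005, 0, 0, 0, 0.2, 0.0008, 0, 0.005, 0, 0, 0, 0.2]'

```text
time: 17.7
tool_pos: [512.8, 13.0, 104.6]
tcp_rot: [3.14, -0.25, -0.028]
contact_force: [-10.0, 1.7, 16.6]
grip_width: 59.4
```

Run:
```python
from h import *
cs(A)
```

```text
t 17.7 p [512.8  13.  104.6] r [ 3.14  -0.25  -0.028] F [-10.    1.7  16.6] M [ 0.34  1.03 -0.05] g 59.4 q [-0.14  0.38  1.95  0.05  0.56  1.42]
rim [-175.13    0.91   41.24] Frim [-2.42  1.43 19.21]
```

Call:
carry_out --moves '[-0.0002, 0, -0.0015, 0, 0, 0, 0.2, -0.0005, 0, -0.003, 0, 0, 0, 0.2, -0.0005, 0, -0.0035, 0, 0, 0, 0.2, -0.0005, 0, -0.0035, 0, 0, 0, 0.2, -0.0005, 0, -0.0035, 0, 0, 0, 0.2, -0.0005, 0, -0.0035, 0, 0, 0, 0.2, -0.0005, 0, -0.0035, 0, 0, 0, 0.2, -0.0005, 0, -0.0035, 0, 0, 0, 0.2]'

```text
time: 18.5
tool_pos: [512.5, 13.0, 105.9]
tcp_rot: [3.14, -0.251, -0.028]
contact_force: [3.0, 2.1, -2.3]
grip_width: 59.4
```

Run:
```python
from h import *
cs(A)
im,c=snap('scene','s14.png')
cv2.imwrite('pics/s14c.png',cv2.resize(im[200:310,215:440,::-1],None,fx=3.4,fy=3.4,interpolation=cv2.INTER_CUBIC))
```

```text
t 18.5 p [512.5  13.  105.9] r [ 3.14  -0.251 -0.028] F [ 3.   2.1 -2.3] M [ 0.42 -0.18 -0.04] g 59.4 q [-0.14  0.38  1.95  0.05  0.56  1.42]
rim [-174.94    0.89   42.54] Frim [ 1.75  2.23 -3.27]
```

View pics/s14c.png

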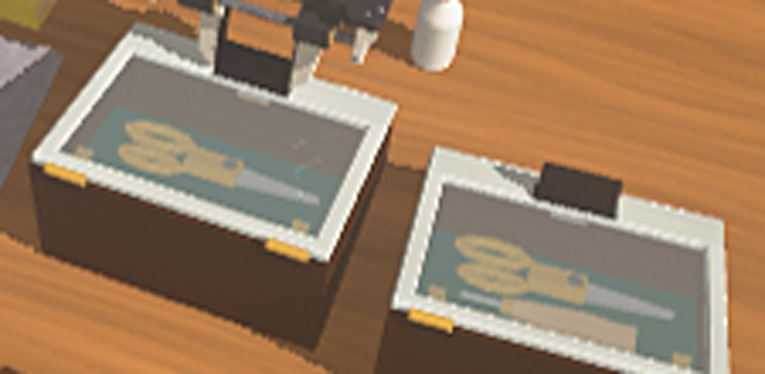

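Call:
carry_out --moves '[-0.0001, 0, -0.001, 0, 0, 0, 0.2, -0.0003, 0, -0.002, 0, 0, 0, 0.2, -0.0003, 0, -0.002, 0, 0, 0, 0.2, -0.0003, 0, -0.002, 0, 0, 0, 0.2, -0.0003, 0, -0.002, 0, 0, 0, 0.2, -0.0003, 0, -0.002, 0, 0, 0, 0.2, -0.0003, 0, -0.002, 0, 0, 0, 0.2, -0.0003, 0, -0.002, 0, 0, 0, 0.2]'

```text
time: 19.35
tool_pos: [512.3, 13.0, 106.8]
tcp_rot: [3.139, -0.251, -0.028]
contact_force: [2.8, 3.4, -0.9]
grip_width: 59.7
```

Run:
```python
from h import *
cs(A)
```

```text
t 19.35 p [512.3  13.  106.8] r [ 3.139 -0.251 -0.028] F [ 2.8  3.4 -0.9] M [ 0.53 -0.21 -0.03] g 59.7 q [-0.14  0.38  1.95  0.05  0.56  1.42]
rim [-174.75    0.86   43.4 ] Frim [ 2.13  3.46 -1.91]
```

Call:
carry_out --moves '[-0.0001, 0, -0.001, 0, 0, 0, 0.2, -0.0003, 0, -0.002, 0, 0, 0, 0.2, -0.0004, 0, -0.003, 0, 0, 0, 0.2, -0.0004, 0, -0.003, 0, 0, 0, 0.2, -0.0004, 0, -0.003, 0, 0, 0, 0.2, -0.0004, 0, -0.003, 0, 0, 0, 0.2, -0.0004, 0, -0.003, 0, 0, 0, 0.2, -0.0004, 0, -0.003, 0, 0, 0, 0.2]'

```text
time: 20.15
tool_pos: [512.0, 13.0, 108.0]
tcp_rot: [3.139, -0.251, -0.028]
contact_force: [4.2, 2.9, -1.4]
grip_width: 59.4
```

Run:
```python
from h import *
cs(A)
im,c=snap('scene','s15.png')
```

```text
t 20.15 p [512.  13. 108.] r [ 3.139 -0.251 -0.028] F [ 4.2  2.9 -1.4] M [ 0.52 -0.24 -0.05] g 59.4 q [-0.14  0.38  1.95  0.05  0.57  1.42]
rim [-174.52    0.9    44.63] Frim [ 3.16  2.97 -2.91]
```

Run:
```python
from h import *
s=cal('s15.png')
a=cv2.imread('pics/s14.png')[200:310,215:340]; b=cv2.imread('pics/s15.png')[200:310,215:340]
for th in (0,.01,.02,.04,.06):
    print(th,[np.round(proj(s,lidpt(A,th,206,8,y)),1) for y in (114,-114)],[np.round(proj(s,lidpt(A,th,0,8,y)),1) for y in (114,-114)])
cv2.imwrite('pics/s15c.png',cv2.resize(b,None,fx=6,fy=5,interpolation=cv2.INTER_CUBIC))
```

```text
0 [array([330.5, 232.3]), array([253.6, 208.4])] [array([311.5, 274.1]), array([223.5, 244.7])]
0.01 [array([330.6, 231.7]), array([253.7, 207.8])] [array([311.5, 274.1]), array([223.5, 244.7])]
0.02 [array([330.8, 231.1]), array([253.8, 207.2])] [array([311.5, 274.1]), array([223.5, 244.7])]
0.04 [array([331.1, 229.9]), array([253.9, 206. ])] [array([311.5, 274.2]), array([223.5, 244.7])]
0.06 [array([331.4, 228.8]), array([254.1, 204.8])] [array([311.5, 274.2]), array([223.5, 244.8])]
```

View pics/s15c.png

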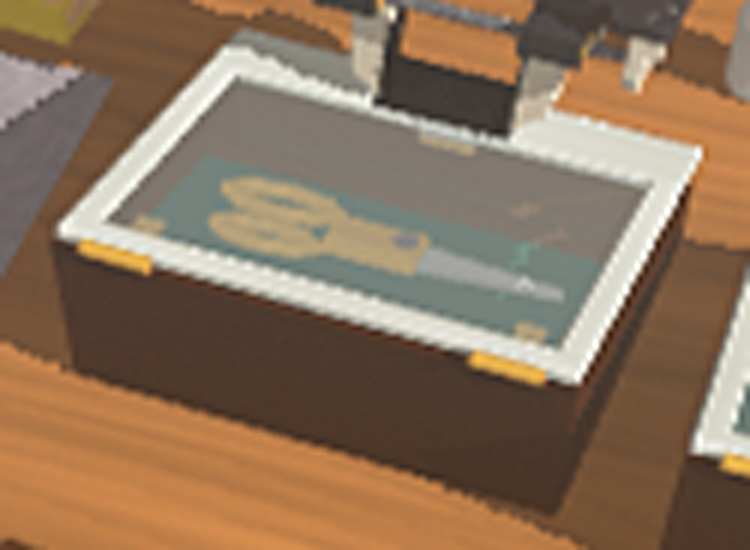

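Call:
carry_out --moves '[0.0005, 0, 0.003, 0, 0, 0, 0.2, 0.001, 0, 0.006, 0, 0, 0, 0.2, 0.0015, 0, 0.009, 0, 0, 0, 0.2, 0.002, 0, 0.011, 0, 0, 0, 0.2, 0.0022, 0, 0.013, 0, 0, 0, 0.2, 0.0024, 0, 0.014, 0, 0, 0, 0.2, 0.0024, 0, 0.014, 0, 0, 0, 0.2, 0.0024, 0, 0.014, 0, 0, 0, 0.2]'

```text
time: 21.0
tool_pos: [513.0, 13.0, 104.3]
tcp_rot: [3.139, -0.25, -0.027]
contact_force: [-14.3, 1.6, 24.7]
grip_width: 59.6
```

Run:
```python
from h import *
cs(A)
```

```text
t 21.0 p [513.   13.  104.3] r [ 3.139 -0.25  -0.027] F [-14.3   1.6  24.7] M [ 0.27  1.35 -0.16] g 59.6 q [-0.14  0.38  1.95  0.05  0.56  1.42]
rim [-175.16    0.9    40.88] Frim [-3.03  1.19 28.34]
```

Run:
```python
from h import *
im,c=snap('scene','s16.png')
b=cv2.imread('pics/s16.png')[200:310,215:340]
cv2.imwrite('pics/s16c.png',cv2.resize(b,None,fx=6,fy=5,interpolation=cv2.INTER_CUBIC))
g=lambda f:cv2.cvtColor(cv2.imread('pics/'+f),cv2.COLOR_BGR2GRAY).astype(float)
# vertical profile at columns near right front corner and right edge
for f in ('s12.png','s14.png','s15.png','s16.png'):
    G=g(f)
    for u in (322,326):
        col=G[222:240,u]; print(f,u,col.astype(int))
```

```text
s12.png 322 [137 145 149 145 139 165 207 215 213 214 216 214 216 225 223 181 150 155]
s12.png 326 [138 137 144 148 146 139 158 198 216 211 214 215 214 215 218 221 224 230]
s14.png 322 [138 145 149 144 134 205 239 213 212 214 216 215 216 229 219 155 151 157]
s14.png 326 [137 137 145 148 146 138 165 207 216 212 214 215 214 214 218 221 224 232]
s15.png 322 [138 146 149 141 166 209 217 212 215 217 215 215 223 221 186 154 133 170]
s15.png 326 [138 138 145 148 144 148 192 219 213 214 215 215 214 216 221 224 228 233]
s16.png 322 [137 145 150 147 142 142 183 219 212 214 216 215 215 218 215 193 163 155]
s16.png 326 [138 138 145 149 147 142 144 185 219 213 212 214 215 214 215 219 223 229]
```

View pics/s16c.png

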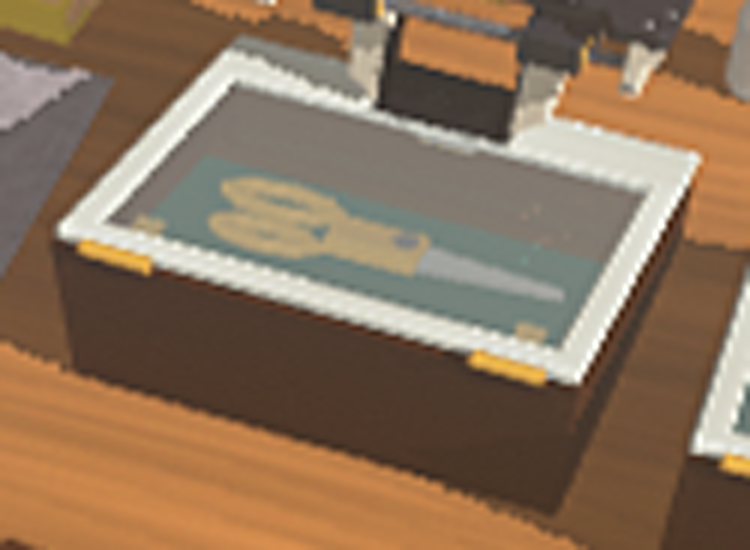

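Call:
carry_out --moves '[-0.0003, 0, -0.002, 0, 0, 0, 0.2, -0.0006, 0, -0.004, 0, 0, 0, 0.2, -0.0009, 0, -0.006, 0, 0, 0, 0.2, -0.0011, 0, -0.007, 0, 0, 0, 0.2, -0.0011, 0, -0.007, 0, 0, 0, 0.2, -0.0011, 0, -0.007, 0, 0, 0, 0.2, -0.0011, 0, -0.007, 0, 0, 0, 0.2, -0.0011, 0, -0.007, 0, 0, 0, 0.2]'

```text
time: 21.85
tool_pos: [512.3, 13.0, 106.8]
tcp_rot: [3.139, -0.251, -0.027]
contact_force: [4.8, 2.5, -1.3]
grip_width: 59.4
```

Run:
```python
from h import *
cs(A)
im,c=snap('scene','s17.png')
g=lambda f:cv2.cvtColor(cv2.imread('pics/'+f),cv2.COLOR_BGR2GRAY).astype(float)
for f in ('s12.png','s14.png','s15.png','s16.png','s17.png'):
    G=g(f); print(f,[round(float(np.interp(180,G[226:231,u],np.arange(226,231))),2) for u in (320,322,324)],[round(float(np.interp(180,G[226:232,u],np.arange(226,232))),2) for u in (325,326,327)])
```

```text
t 21.85 p [512.3  13.  106.8] r [ 3.139 -0.251 -0.027] F [ 4.8  2.5 -1.3] M [ 0.61 -0.39 -0.08] g 59.4 q [-0.14  0.38  1.95  0.05  0.56  1.42]
rim [-174.74    0.89   43.45] Frim [ 3.78  2.6  -3.15]
s12.png [226.93, 227.36, 227.88] [228.36, 228.55, 228.79]
s14.png [226.38, 226.65, 227.88] [228.02, 228.36, 228.9]
s15.png [226.0, 226.33, 227.18] [227.33, 227.73, 227.82]
s16.png [227.21, 227.93, 228.35] [228.8, 228.88, 229.37]
s17.png [226.0, 226.84, 227.33] [227.86, 228.2, 228.33]
```

Call:
carry_out --moves '[0.0005, 0, 0.0035, 0, 0, 0, 0.2, 0.0005, 0, 0.0035, 0, 0, 0, 1, 0.0005, 0, 0.0035, 0, 0, 0, 1, 0.0005, 0, 0.0035, 0, 0, 0, 1, -0.001, 0, -0.03, 0, 0, 0, 1, -0.002, 0, -0.08, 0, 0, 0, 1, -0.002, 0, -0.13, 0, 0, 0, 0, -0.002, 0, -0.13, 0, 0, 0, 0]'

```text
time: 22.7
tool_pos: [499.3, 13.3, 159.1]
tcp_rot: [3.139, -0.255, -0.027]
contact_force: [0.5, 0.1, 0.4]
grip_width: 80.4
```

Run:
```python
from h import *
cs(A)
im,c=snap('wrist','w18.png'); 
goto(A.pt(-174,0.6,64),Rc(-.03,.3,0))
```

```text
t 22.7 p [499.3  13.3 159.1] r [ 3.139 -0.255 -0.027] F [0.5 0.1 0.4] M [0.03 0.16 0.05] g 80.4 q [-0.14  0.27  1.92  0.04  0.69  1.43]
rim [-165.31    0.77   96.52] Frim [0.64 0.13 0.19]
row [-0.0062  0.0004  0.081 ] [0.0038 0.0899 0.0055] dist 32.5
```

View pics/w18.png

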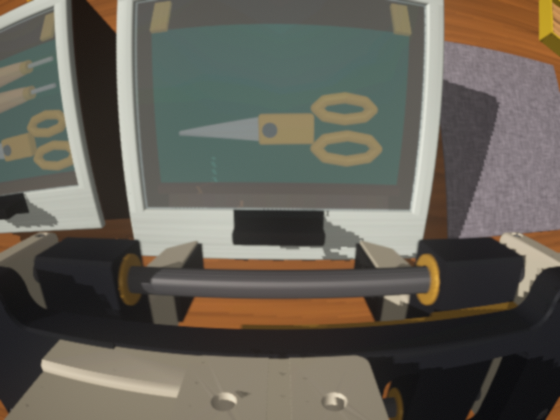

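Call:
carry_out --moves '[-0.005, 0, 0, 0, 0.05, 0, 0, -0.008, 0, 0, 0, 0.09, 0, 0, -0.008, 0, 0.01, 0, 0.09, 0, 0, -0.008, 0, 0.02, 0, 0.09, 0, 0, -0.008, 0, 0.03, 0, 0.09, 0, 0, -0.008, 0, 0.05, 0, 0.09, 0, 0, -0.008, 0, 0.065, 0, 0.09, 0, 0, -0.008, 0, 0.075, 0, 0.09, 0, 0]'

```text
time: 23.55
tool_pos: [503.3, 13.1, 127.1]
tcp_rot: [3.139, -0.299, -0.027]
contact_force: [-0.6, -0.2, -0.7]
grip_width: 12.8
```

Run:
```python
from h import *
cs(A)
R0=R.from_euler('xyz',get_obs()['tcp_rot']); print('tool-axes of 1mm along -n:',R0.inv().apply(A.R.apply([0,0,-1]))/400)
c=cal('w18.png')
for n,p in [('lidfl',(131,256)),('lidfr',(430,254))]:
  for z in (8,12,16,20): print(n,z,np.round(A.hit(wray(c,*p),z),1),end=' ')
goto(A.pt(-175,0.6,60),Rc(-.03,.3,0))
```

```text
t 23.55 p [503.3  13.1 127.1] r [ 3.139 -0.299 -0.027] F [-0.6 -0.2 -0.7] M [0.03 0.19 0.  ] g 12.8 q [-0.15  0.32  1.99  0.06  0.54  1.4 ]
rim [-174.71    0.76   65.61] Frim [-0.83 -0.21 -0.41]
tool-axes of 1mm along -n: [ 2.99425904e-04 -3.65616819e-06  2.48200136e-03]
lidfl 8 [-213.2  125.6    8. ] lidfl 12 [-210.7  123.3   12. ] lidfl 16 [-208.2  121.    16. ] lidfl 20 [-205.6  118.7   20. ] lidfr 8 [-210.8 -127.4    8. ] lidfr 12 [-208.3 -125.    12. ] lidfr 16 [-205.8 -122.6   16. ] lidfr 20 [-203.3 -120.3   20. ] row [0.001  0.0004 0.014 ] [0.0035 0.002  0.0054] dist 5.6
```

Now press down on the fin top: to about 4 mm below where contact is expected, gradually.

Call:
carry_out --moves '[0.0005, 0, 0.004, 0, 0, 0, 0, 0.001, 0, 0.008, 0, 0, 0, 0, 0.0015, 0, 0.012, 0, 0, 0, 0, 0.0018, 0, 0.014, 0, 0, 0, 0, 0.002, 0, 0.016, 0, 0, 0, 0, 0.002, 0, 0.016, 0, 0, 0, 0, 0.002, 0, 0.016, 0, 0, 0, 0, 0.002, 0, 0.016, 0, 0, 0, 0]'

```text
time: 24.35
tool_pos: [505.5, 13.1, 122.2]
tcp_rot: [3.139, -0.299, -0.027]
contact_force: [-9.0, -0.6, 13.2]
grip_width: 0.5
```

Run:
```python
from h import *
cs(A)
```

```text
t 24.35 p [505.5  13.1 122.2] r [ 3.139 -0.299 -0.027] F [-9.  -0.6 13.2] M [-0.01  0.84  0.01] g 0.5 q [-0.14  0.33  1.99  0.06  0.53  1.4 ]
rim [-174.7     0.79   60.28] Frim [-2.79 -0.85 15.68]
```

Call:
carry_out --moves '[0.0002, 0, 0.002, 0, 0, 0, 0, 0.0004, 0, 0.004, 0, 0, 0, 0, 0.0005, 0, 0.005, 0, 0, 0, 0, 0.0006, 0, 0.006, 0, 0, 0, 0, 0.0006, 0, 0.006, 0, 0, 0, 0, 0.0006, 0, 0.006, 0, 0, 0, 0, 0.0006, 0, 0.006, 0, 0, 0, 0, 0.0006, 0, 0.006, 0, 0, 0, 0]'

```text
time: 25.15
tool_pos: [505.6, 13.1, 121.8]
tcp_rot: [3.138, -0.3, -0.026]
contact_force: [-15.1, -1.0, 23.3]
grip_width: 0.4
```

Run:
```python
from h import *
cs(A)
```

```text
t 25.15 p [505.6  13.1 121.8] r [ 3.138 -0.3   -0.026] F [-15.1  -1.   23.3] M [-0.16  1.44 -0.08] g 0.4 q [-0.14  0.33  1.99  0.06  0.52  1.4 ]
rim [-174.74    0.81   59.83] Frim [-4.25 -1.49 27.38]
```

Run:
```python
from h import *
snap('scene','s19.png')
o=[]
for f in ('s12','s14','s15','s16','s17','s19'):
    b=cv2.imread(f'pics/{f}.png')[205:240,265:325]; b=cv2.resize(b,None,fx=6.5,fy=5.5,interpolation=cv2.INTER_CUBIC); cv2.putText(b,f,(5,20),0,.6,(0,0,255),2); o.append(b)
cv2.imwrite('pics/cmp.png',np.vstack([np.hstack(o[:2]),np.hstack(o[2:4]),np.hstack(o[4:])]))
```

```text
(no output)
```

View pics/cmp.png

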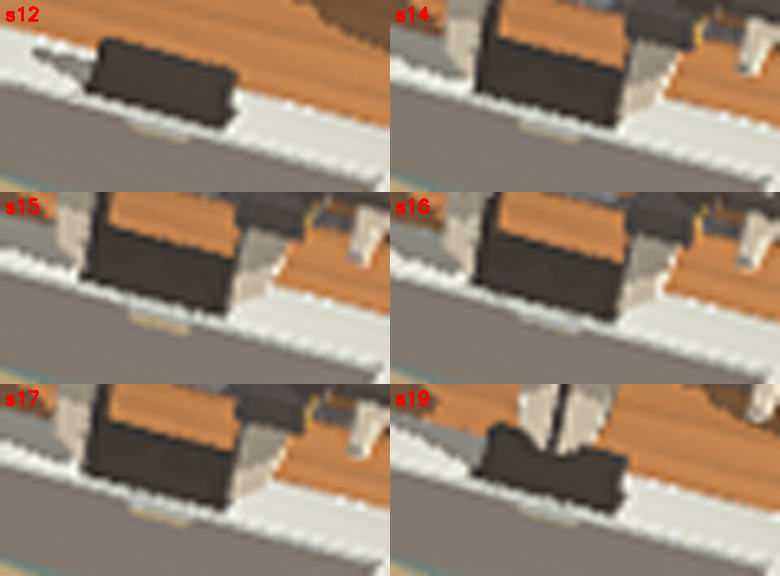

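Call:
carry_out --moves '[0.0004, 0, 0.004, 0, 0, 0, 0, 0.0006, 0, 0.006, 0, 0, 0, 0, 0.0007, 0, 0.007, 0, 0, 0, 0, 0.0008, 0, 0.008, 0, 0, 0, 0, 0.0008, 0, 0.008, 0, 0, 0, 0, 0.0008, 0, 0.008, 0, 0, 0, 0, 0.0008, 0, 0.008, 0, 0, 0, 0, 0.0008, 0, 0.008, 0, 0, 0, 0]'

```text
time: 26.0
tool_pos: [505.8, 13.1, 121.4]
tcp_rot: [3.138, -0.301, -0.025]
contact_force: [-21.1, -1.4, 34.8]
grip_width: 0.5
```

Run:
```python
from h import *
cs(A)
```

```text
t 26.0 p [505.8  13.1 121.4] r [ 3.138 -0.301 -0.025] F [-21.1  -1.4  34.8] M [-0.19  2.03 -0.13] g 0.5 q [-0.14  0.33  1.99  0.06  0.52  1.4 ]
rim [-174.8     0.81   59.41] Frim [-5.04 -2.01 40.35]
```

Run:
```python
from h import *
c=cal('w4.png')
for n,p in [('gold t',(208.5,185)),('gold b',(214,214)),('silver t',(189,176)),('silver b',(196,223))]:
  for z in (10,0,-10,-20,-30): print(n,z,np.round(A.hit(wray(c,*p),z),1),end=' ')
  print()
im=cv2.imread('pics/w4.png')[165:235,180:250]; cv2.imwrite('pics/z1.png',cv2.resize(im,None,fx=8,fy=8,interpolation=cv2.INTER_CUBIC))
im=cv2.imread('pics/w7.png')[180:300,110:220]; cv2.imwrite('pics/z2.png',cv2.resize(im,None,fx=5,fy=5,interpolation=cv2.INTER_CUBIC))
```

```text
gold t 10 [-188.6   18.7   10. ] gold t 0 [-190.8   17.     0. ] gold t -10 [-193.    15.2  -10. ] gold t -20 [-195.3   13.5  -20. ] gold t -30 [-197.5   11.8  -30. ] 
gold b 10 [-184.9   -6.9   10. ] gold b 0 [-187.    -9.6    0. ] gold b -10 [-189.1  -12.3  -10. ] gold b -20 [-191.2  -14.9  -20. ] gold b -30 [-193.3  -17.6  -30. ] 
silver t 10 [-205.5   26.8   10. ] silver t 0 [-208.4   25.4    0. ] silver t -10 [-211.3   23.9  -10. ] silver t -20 [-214.1   22.5  -20. ] silver t -30 [-217.    21.1  -30. ] 
silver b 10 [-201.8  -15.2   10. ] silver b 0 [-204.5  -18.1    0. ] silver b -10 [-207.2  -21.1  -10. ] silver b -20 [-210.   -24.1  -20. ] silver b -30 [-212.7  -27.   -30. ]
```

View pics/z1.png

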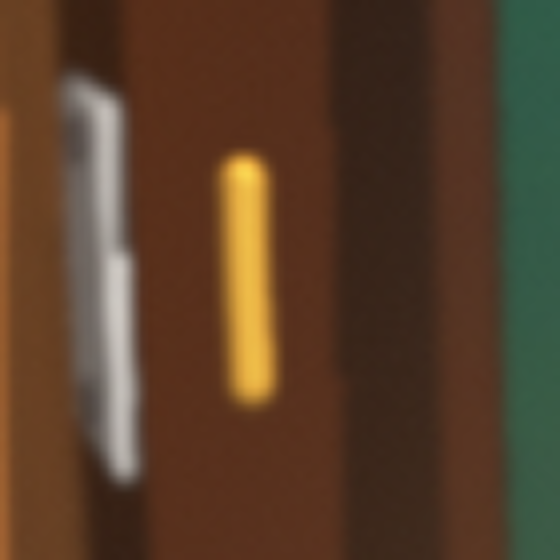

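View pics/z2.png

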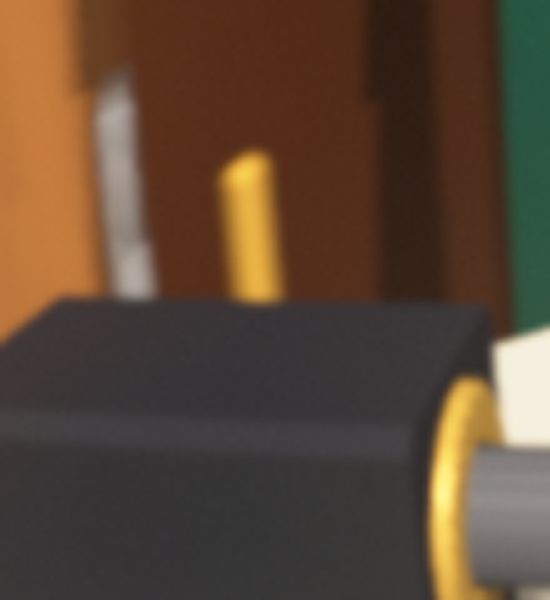

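Call:
carry_out --moves '[0.0006, 0, 0.006, 0, 0, 0, 0, 0.0006, 0, 0.006, 0, 0, 0, 0, 0.0006, 0, 0.006, 0, 0, 0, 0, 0.0006, 0, 0.006, 0, 0, 0, 0, 0.0006, 0, 0.006, 0, 0, 0, 0, 0.0006, 0, 0.006, 0, 0, 0, 0, 0.0006, 0, 0.006, 0, 0, 0, 0, 0.0006, 0, 0.006, 0, 0, 0, 0]'

```text
time: 26.8
tool_pos: [505.7, 13.1, 121.5]
tcp_rot: [3.137, -0.301, -0.024]
contact_force: [-19.9, -2.1, 31.5]
grip_width: 0.4
```

Run:
```python
from h import *
cs(A)
```

```text
t 26.8 p [505.7  13.1 121.5] r [ 3.137 -0.301 -0.024] F [-19.9  -2.1  31.5] M [-0.26  1.84 -0.08] g 0.4 q [-0.14  0.33  1.99  0.06  0.52  1.4 ]
rim [-174.78    0.83   59.57] Frim [-5.3  -2.74 36.8 ]
```

Run:
```python
from kin import *
q,e=ik(np.array([600,13,150.]),Rc(-.03,-.6,0),[0,.6,1.5,0,1.6,1.5]); print(np.round(q,2),e)
goto([530,13,180],Rc(-.03,-.15,0))
```

```text
[-0.09  0.92  0.87 -0.04  1.95  1.51] 5.073320608062204e-10
row [ 0.1014 -0.0006 -0.1216] [ 0.0074 -0.8621  0.0092] dist 63.3
```

Call:
carry_out --moves '[0.002, 0, -0.03, 0, -0.05, 0, 0, 0.02, 0, -0.08, 0, -0.25, 0, 0, 0.05, 0, -0.12, 0, -0.45, 0, 0, 0.08, 0, -0.122, 0, -0.65, 0, 0, 0.101, 0, -0.122, 0, -0.862, 0, 0, 0.12, 0, -0.122, 0, -0.98, 0, 0, 0.14, 0, -0.12, 0, -0.98, 0, 0, 0.16, 0, -0.12, 0, -0.98, 0, 0]'

```text
time: 27.6
tool_pos: [552.9, 12.2, 185.9]
tcp_rot: [3.137, 0.211, -0.026]
contact_force: [-0.4, -0.6, 0.4]
grip_width: 0.5
```

Run:
```python
from h import *
cs(A)
goto([595,13,152],Rc(-.03,-.6,0))
```

```text
t 27.6 p [552.9  12.2 185.9] r [ 3.137  0.211 -0.026] F [-0.4 -0.6  0.4] M [ 0.03 -0.09 -0.  ] g 0.5 q [-0.11  0.56  1.35 -0.02  1.44  1.5 ]
rim [-105.42    1.34   99.2 ] Frim [-0.21 -0.66  0.56]
row [ 0.1205 -0.0049  0.0609] [ 0.0106 -0.7427  0.0048] dist 54.0
```

Call:
carry_out --moves '[0.03, 0, 0.005, 0, -0.15, 0, 0, 0.06, 0, 0.015, 0, -0.35, 0, 0, 0.09, 0, 0.035, 0, -0.55, 0, 0, 0.11, 0, 0.05, 0, -0.7, 0, 0, 0.12, 0, 0.06, 0, -0.74, 0, 0, 0.12, 0, 0.06, 0, -0.74, 0, 0, 0.12, 0, 0.06, 0, -0.74, 0, 0, 0.12, 0, 0.06, 0, -0.74, 0, 0]'

```text
time: 28.4
tool_pos: [594.7, 11.1, 154.2]
tcp_rot: [3.136, 0.595, -0.028]
contact_force: [-0.5, -0.8, 0.6]
grip_width: 0.4
```

Run:
```python
from h import *
cs(A)
im,c=snap('wrist','w20.png')
```

```text
t 28.4 p [594.7  11.1 154.2] r [ 3.136  0.595 -0.028] F [-0.5 -0.8  0.6] M [-0.03 -0.37 -0.01] g 0.4 q [-0.09  0.91  0.88 -0.04  1.94  1.5 ]
rim [-80.16   1.46  53.17] Frim [-0.17 -0.83  0.72]
```

View pics/w20.png

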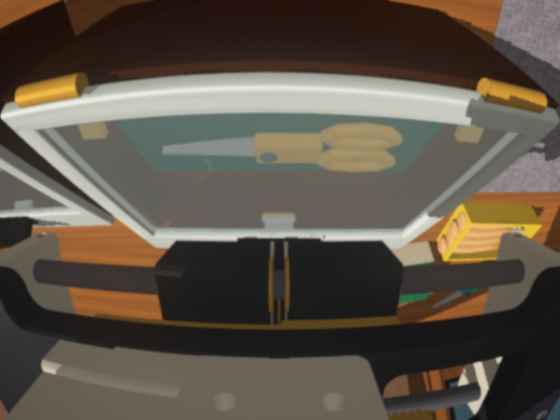

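Run:
```python
from h import *
im=cv2.imread('pics/w20.png')[195:250,235:325]; cv2.imwrite('pics/z3.png',cv2.resize(im,None,fx=8,fy=8,interpolation=cv2.INTER_CUBIC))
c=cal('w20.png')
for n,p in [('gold l',(262,214)),('gold r',(295,214)),('strk bl',(262,228))]:
  for z in (0,-10,-20): print(n,z,np.round(A.hit(wray(c,*p),z),1),end=' ')
  print()
```

```text
gold l 0 [-157.4   13.7    0. ] gold l -10 [-190.2   15.2  -10. ] gold l -20 [-223.1   16.8  -20. ] 
gold r 0 [-157.4  -11.     0. ] gold r -10 [-190.2  -13.   -10. ] gold r -20 [-223.1  -14.9  -20. ] 
strk bl 0 [-199.3   15.5    0. ] strk bl -10 [-238.1   17.3  -10. ] strk bl -20 [-276.9   19.1  -20. ]
```

View pics/z3.png

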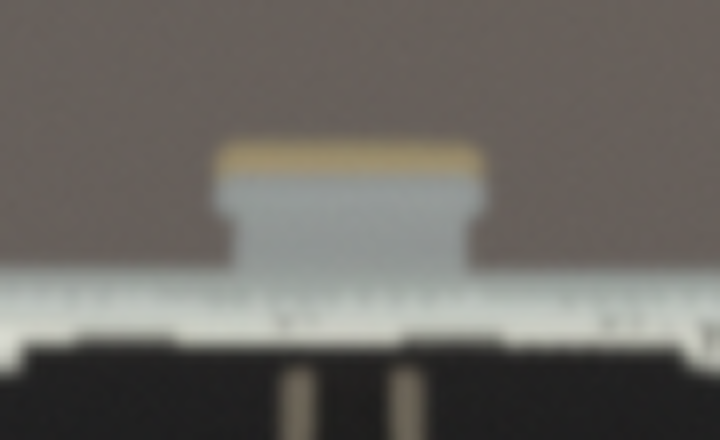

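Run:
```python
from h import *
goto([535,13,185],Rc(-.03,-.1,0))
```

```text
row [-0.167  -0.0006  0.02  ] [0.0107 0.9461 0.0055] dist 67.3
```

Call:
carry_out --moves '[-0.02, 0, -0.06, 0, 0.15, 0, 0, -0.06, 0, -0.08, 0, 0.4, 0, 0, -0.12, 0, -0.05, 0, 0.6, 0, 0, -0.167, 0, 0, 0, 0.8, 0, 0, -0.19, 0, 0.01, 0, 0.95, 0, 0, -0.21, 0, 0.01, 0, 1, 0, 0, -0.23, 0, 0.01, 0, 1, 0, 0, -0.24, 0, 0.01, 0, 1, 0, 0]'

```text
time: 29.25
tool_pos: [512.8, 13.4, 206.2]
tcp_rot: [3.137, 0.07, -0.026]
contact_force: [-0.2, 0.0, -0.4]
grip_width: 0.5
```

Run:
```python
from h import *
cs(A)
goto(A.pt(-174.8,.6,68),Rc(-.03,.3,0))
```

```text
t 29.25 p [512.8  13.4 206.2] r [ 3.137  0.07  -0.026] F [-0.2  0.  -0.4] M [ 0.01 -0.03 -0.01] g 0.5 q [-0.12  0.39  1.56 -0.01  1.26  1.48]
rim [-133.86    1.29  134.1 ] Frim [-0.33  0.04 -0.28]
row [-0.0128  0.0007  0.194 ] [0.0075 0.7061 0.0097] dist 77.8
```

Call:
carry_out --moves '[-0.005, 0, 0.03, 0, 0.15, 0, 0, -0.01, 0, 0.07, 0, 0.35, 0, 0, -0.013, 0, 0.11, 0, 0.55, 0, 0, -0.013, 0, 0.15, 0, 0.7, 0, 0, -0.013, 0, 0.18, 0, 0.706, 0, 0, -0.013, 0, 0.194, 0, 0.706, 0, 0, -0.013, 0, 0.194, 0, 0.706, 0, 0, -0.013, 0, 0.194, 0, 0.706, 0, 0]'

```text
time: 30.05
tool_pos: [503.2, 13.2, 129.6]
tcp_rot: [3.137, -0.301, -0.024]
contact_force: [-0.4, -0.2, 0.6]
grip_width: 0.3
```

Run:
```python
from h import *
cs(A)
goto(A.pt(-174.8,.6,57),Rc(-.03,.3,0))
goto(A.pt(-174.8,.6,55),Rc(-.03,.3,0))
```

```text
t 30.05 p [503.2  13.2 129.6] r [ 3.137 -0.301 -0.024] F [-0.4 -0.2  0.6] M [ 0.01  0.19 -0.01] g 0.3 q [-0.14  0.31  1.99  0.06  0.54  1.4 ]
rim [-173.75    0.78   68.02] Frim [-0.14 -0.22  0.76]
row [0.0006 0.0004 0.0277] [ 0.0058 -0.0013  0.0109] dist 11.1
row [0.0012 0.0004 0.0326] [ 0.0058 -0.0013  0.0109] dist 13.1
```

Call:
carry_out --moves '[0.0003, 0, 0.01, 0, 0, 0, 0, 0.0006, 0, 0.0277, 0, 0, 0, 0, 0.0006, 0, 0.0277, 0, 0, 0, 0, 0.0006, 0, 0.0277, 0, 0, 0, 0, 0.0009, 0, 0.03, 0, 0, 0, 0, 0.001, 0, 0.031, 0, 0, 0, 0, 0.0012, 0, 0.032, 0, 0, 0, 0, 0.0012, 0, 0.032, 0, 0, 0, 0]'

```text
time: 30.85
tool_pos: [507.5, 13.0, 117.5]
tcp_rot: [3.137, -0.301, -0.024]
contact_force: [0.2, 0.7, 0.7]
grip_width: 0.4
```

Run:
```python
from h import *
cs(A)
```

```text
t 30.85 p [507.5  13.  117.5] r [ 3.137 -0.301 -0.024] F [0.2 0.7 0.7] M [ 0.03  0.24 -0.  ] g 0.4 q [-0.14  0.34  1.99  0.06  0.51  1.4 ]
rim [-174.8     0.74   55.19] Frim [0.46 0.72 0.55]
```

Run:
```python
from h import *
goto(A.pt(-174.8,.8,62),Rc(-.03,.28,0))
goto(A.pt(-175.2,.8,36),Rc(-.03,.28,0))
```

```text
row [-0.002  -0.0001 -0.0169] [ 0.0059 -0.0393  0.011 ] dist 6.8
row [ 0.0047 -0.0003  0.0478] [ 0.0059 -0.0393  0.011 ] dist 19.2
```

Call:
carry_out --moves '[-0.002, 0, -0.017, 0, -0.04, 0, 1, -0.002, 0, -0.017, 0, -0.04, 0.01, 1, -0.002, 0, -0.017, 0, -0.04, 0.01, 1, -0.002, 0, -0.017, 0, -0.04, 0.01, 1, -0.002, 0, -0.017, 0, -0.04, 0.01, 1, -0.002, 0, -0.017, 0, -0.04, 0.01, 1, -0.002, 0, -0.017, 0, -0.04, 0.01, 1, -0.002, 0, -0.01, 0, -0.04, 0.01, 1]'

```text
time: 31.65
tool_pos: [505.7, 13.1, 121.2]
tcp_rot: [3.138, -0.28, -0.029]
contact_force: [0.4, -0.4, -0.2]
grip_width: 60.0
```

Run:
```python
from h import *
cs(A)
goto(A.pt(-175.2,.8,36),Rc(-.03,.28,0))
```

```text
t 31.65 p [505.7  13.1 121.2] r [ 3.138 -0.28  -0.029] F [ 0.4 -0.4 -0.2] M [ 0.05  0.18 -0.04] g 60.0 q [-0.14  0.34  1.97  0.05  0.55  1.42]
rim [-174.9     0.76   59.33] Frim [ 0.25 -0.4  -0.34]
row [ 0.0073 -0.0003  0.0579] [ 0.0059 -0.0006  0.0009] dist 23.3
```

Call:
carry_out --moves '[0, 0, 0, 0, 0, 0, 1, 0, 0, 0, 0, 0, 0, 1, 0, 0, 0, 0, 0, 0, 1, 0.001, 0, 0.01, 0, 0, 0, 1, 0.004, 0, 0.03, 0, 0, 0, 1, 0.006, 0, 0.05, 0, 0, 0, 1, 0.0073, 0, 0.058, 0, 0, 0, 1, 0.0073, 0, 0.058, 0, 0, 0, 0.4]'

```text
time: 32.45
tool_pos: [514.7, 12.7, 98.8]
tcp_rot: [3.139, -0.279, -0.03]
contact_force: [-0.3, 0.5, -0.1]
grip_width: 87.4
```

Call:
carry_out --moves '[0, 0, 0, 0, 0, 0, 0.4, 0, 0, 0, 0, 0, 0, 0.3, 0, 0, 0, 0, 0, 0, 0.3, 0, 0, 0, 0, 0, 0, 0.3, 0, 0, 0, 0, 0, 0, 0.2, 0, 0, 0, 0, 0, 0, 0.2, 0, 0, 0, 0, 0, 0, 0.2, 0, 0, 0, 0, 0, 0, 0.2]'

```text
time: 33.25
tool_pos: [514.8, 12.9, 99.0]
tcp_rot: [3.139, -0.279, -0.03]
contact_force: [-1.4, 3.9, 3.7]
grip_width: 59.8
```

Run:
```python
from h import *
cs(A)
R0=R.from_euler('xyz',get_obs()['tcp_rot']); print('tool-axes of 1mm along +n:',R0.inv().apply(A.R.apply([0,0,1]))/400)
```

```text
t 33.25 p [514.8  12.9  99. ] r [ 3.139 -0.279 -0.03 ] F [-1.4  3.9  3.7] M [0.63 0.17 0.08] g 59.8 q [-0.14  0.39  1.97  0.06  0.5   1.41]
rim [-175.65    0.88   35.35] Frim [0.1  3.87 4.04]
tool-axes of 1mm along +n: [-3.48741685e-04  6.69980856e-06 -2.47554728e-03]
```

Call:
carry_out --moves '[-0.0002, 0, -0.001, 0, 0, 0, 0.2, -0.0003, 0, -0.002, 0, 0, 0, 0.2, -0.0004, 0, -0.003, 0, 0, 0, 0.2, -0.0004, 0, -0.003, 0, 0, 0, 0.2, -0.0004, 0, -0.003, 0, 0, 0, 0.2, -0.0004, 0, -0.003, 0, 0, 0, 0.2, -0.0004, 0, -0.003, 0, 0, 0, 0.2, -0.0004, 0, -0.003, 0, 0, 0, 0.2]'

```text
time: 34.05
tool_pos: [514.5, 12.9, 100.0]
tcp_rot: [3.139, -0.279, -0.03]
contact_force: [4.5, 3.5, -4.4]
grip_width: 59.5
```

Run:
```python
from h import *
cs(A)
```

```text
t 34.05 p [514.5  12.9 100. ] r [ 3.139 -0.279 -0.03 ] F [ 4.5  3.5 -4.4] M [ 0.58 -0.23  0.12] g 59.5 q [-0.14  0.39  1.97  0.06  0.5   1.41]
rim [-175.49    0.88   36.36] Frim [ 2.2   3.67 -5.75]
```

Call:
carry_out --moves '[0.0001, 0, 0.001, 0, 0, 0, 0.2, 0.0001, 0, 0.001, 0, 0, 0, 1, 0.0001, 0, 0.001, 0, 0, 0, 1, 0.0001, 0, 0.001, 0, 0, 0, 1, 0.0001, 0, 0.001, 0, 0, 0, 1, -0.005, 0, -0.05, 0, 0, 0, 1, -0.01, 0, -0.15, 0, 0, 0, 1, -0.01, 0, -0.27, 0, 0, 0, 1]'

```text
time: 34.85
tool_pos: [479.4, 14.3, 202.4]
tcp_rot: [3.139, -0.275, -0.03]
contact_force: [1.6, 0.0, -0.2]
grip_width: 91.7
```

```bash
cat >> h.py <<'E'
B=Case([704,284,138],.028)
E
python3 - <<'E'
from h import *
cs(A)
snap('scene','s21.png')
goto(B.pt(-177,0,118),Rc(B.yaw,.28,0))
E
```

```text
t 34.85 p [479.4  14.3 202.4] r [ 3.139 -0.275 -0.03 ] F [ 1.6  0.  -0.2] M [0.01 0.13 0.02] g 91.7 q [-0.15  0.17  1.92  0.04  0.78  1.43]
rim [-165.97    1.15  144.17] Frim [ 1.32  0.09 -0.85]
row [-0.014  -0.6609  0.0895] [ 0.0383 -0.0153 -0.1043] dist 266.9
```

View pics/s21.png

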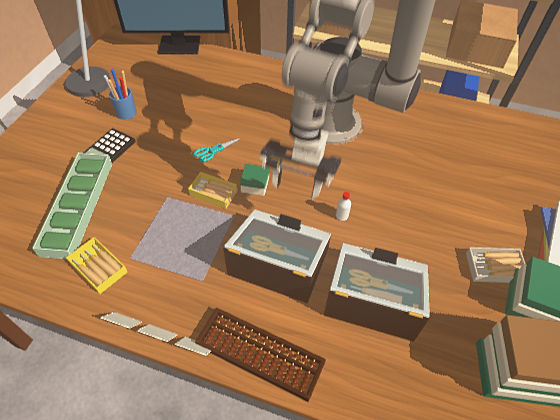

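Call:
carry_out --moves '[-0.002, -0.09, 0, 0, 0, -0.02, 1, -0.004, -0.19, 0, 0, 0, -0.03, 1, -0.006, -0.3, 0, 0, 0, -0.05, 1, -0.008, -0.41, 0.02, 0.02, 0, -0.07, 1, -0.01, -0.52, 0.05, 0.03, -0.01, -0.09, 1, -0.012, -0.62, 0.08, 0.04, -0.015, -0.1, 1, -0.014, -0.66, 0.09, 0.04, -0.015, -0.1, 1, -0.014, -0.66, 0.09, 0.04, -0.015, -0.1, 1]'

```text
time: 35.7
tool_pos: [493.8, 279.7, 172.3]
tcp_rot: [-3.14, -0.279, 0.029]
contact_force: [-0.5, -0.4, -0.1]
grip_width: 92.0
```

Run:
```python
from h import *
cs(B)
snap('wrist','w22.png')
```

```text
t 35.7 p [493.8 279.7 172.3] r [-3.14  -0.279  0.029] F [-0.5 -0.4 -0.1] M [-0.    0.18 -0.  ] g 92.0 q [ 0.44  0.38  1.73 -0.15  0.79  2.07]
rim [-178.05    1.61  116.89] Frim [-0.46 -0.37  0.12]
```

View pics/w22.png

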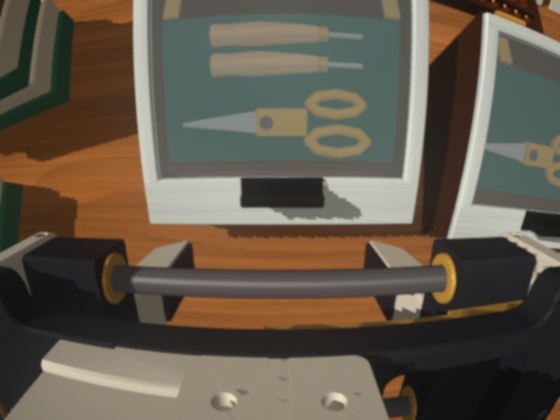

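Run:
```python
from h import *
c=cal('w22.png')
im=cv2.imread('pics/w22.png'); cv2.imwrite('pics/w22c.png',cv2.resize(im[155:235,130:430],None,fx=2.6,fy=2.6,interpolation=cv2.INTER_CUBIC))
cA=cal('w12.png')
print('B')
for n,p in [('top l',(241,178)),('top r',(324,178)),('fl',(241,207)),('fr',(324,207)),('lidfl',(152,223)),('lidfr',(413,221))]:
  print(n,[np.round(B.hit(wray(c,*p),z),1)[:2] for z in (8,16,36,44)])
```

```text
B
top l [array([-162.9,   31.1]), array([-160.5,   30.2]), array([-154.5,   27.7]), array([-152.1,   26.7])]
top r [array([-162.7,  -32.9]), array([-160.3,  -31.7]), array([-154.4,  -28.8]), array([-152. ,  -27.7])]
fl [array([-186.9,   32.1]), array([-183.7,   31.1]), array([-175.8,   28.6]), array([-172.6,   27.6])]
fr [array([-186.8,  -34.1]), array([-183.6,  -32.9]), array([-175.7,  -29.9]), array([-172.5,  -28.7])]
lidfl [array([-201.5,  110.3]), array([-197.9,  106.7]), array([-188.7,   97.6]), array([-185.,   94.])]
lidfr [array([-199.4, -113. ]), array([-195.8, -109.2]), array([-186.8,  -99.6]), array([-183.2,  -95.8])]
```

View pics/w22c.png

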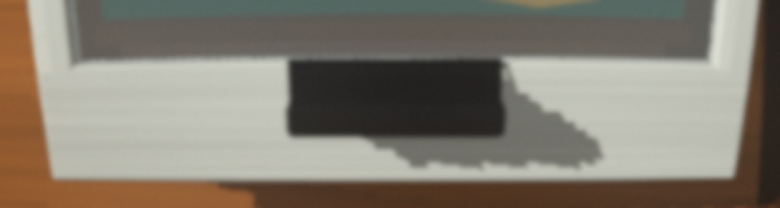

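Run:
```python
from h import *
goto(B.pt(-171,-.7,60),Rc(B.yaw,.28,0));goto(B.pt(-171,-.7,33),Rc(B.yaw,.28,0))
```

```text
row [0.0368 0.0026 0.1395] [-0.0015  0.0018 -0.    ] dist 57.7
row [0.0463 0.0027 0.2063] [-0.0015  0.0018 -0.    ] dist 84.6
```

Call:
carry_out --moves '[0.015, 0.002, 0.05, 0, 0, 0, 1, 0.03, 0.003, 0.1, 0, 0, 0, 1, 0.037, 0.003, 0.14, 0, 0, 0, 1, 0.04, 0.003, 0.165, 0, 0, 0, 1, 0.043, 0.003, 0.185, 0, 0, 0, 1, 0.046, 0.003, 0.2, 0, 0, 0, 1, 0.046, 0.003, 0.206, 0, 0, 0, 1, 0.046, 0.003, 0.206, 0, 0, 0, 1]'

```text
time: 36.55
tool_pos: [534.3, 278.5, 98.7]
tcp_rot: [-3.141, -0.279, 0.028]
contact_force: [-1.1, 1.1, -0.6]
grip_width: 91.5
```

Run:
```python
from h import *
cs(B)
snap('wrist','w23.png')
```

```text
t 36.55 p [534.3 278.5  98.7] r [-3.141 -0.279  0.028] F [-1.1  1.1 -0.6] M [0.02 0.14 0.07] g 91.5 q [ 0.4   0.53  1.71 -0.17  0.65  2.07]
rim [-171.08   -0.79   33.15] Frim [-1.18  1.16 -0.14]
```

View pics/w23.png

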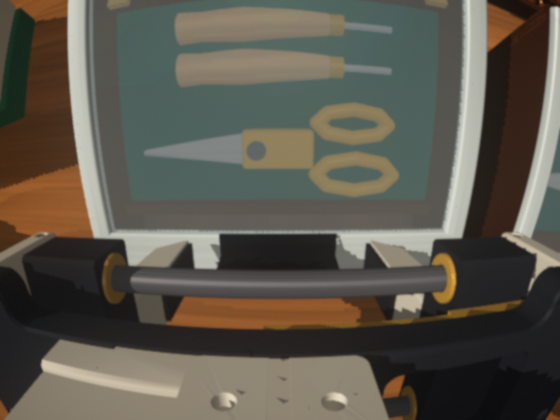

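Call:
carry_out --moves '[0, 0, 0, 0, 0, 0, 0.5, 0, 0, 0, 0, 0, 0, 0.4, 0, 0, 0, 0, 0, 0, 0.3, 0, 0, 0, 0, 0, 0, 0.3, 0, 0, 0, 0, 0, 0, 0.3, 0, 0, 0, 0, 0, 0, 0.2, 0, 0, 0, 0, 0, 0, 0.2, 0, 0, 0, 0, 0, 0, 0.2]'

```text
time: 37.4
tool_pos: [534.3, 279.0, 99.1]
tcp_rot: [-3.14, -0.28, 0.028]
contact_force: [-0.8, 3.3, 1.5]
grip_width: 59.4
```

Run:
```python
from h import *
cs(B)
R0=R.from_euler('xyz',get_obs()['tcp_rot']); print('tool-axes of 1mm along +n:',R0.inv().apply(B.R.apply([0,0,1]))/400)
```

```text
t 37.4 p [534.3 279.   99.1] r [-3.14  -0.28   0.028] F [-0.8  3.3  1.5] M [0.72 0.34 0.22] g 59.4 q [ 0.4   0.53  1.71 -0.17  0.65  2.07]
rim [-170.92   -0.28   33.5 ] Frim [-0.05  3.36  1.7 ]
tool-axes of 1mm along +n: [-3.47184305e-04 -4.00436137e-06 -2.47577201e-03]
```

Tug B by 1 mm.

Call:
carry_out --moves '[-0.0002, 0, -0.001, 0, 0, 0, 0.2, -0.0003, 0, -0.002, 0, 0, 0, 0.2, -0.0003, 0, -0.0025, 0, 0, 0, 0.2, -0.0003, 0, -0.0025, 0, 0, 0, 0.2, -0.0003, 0, -0.0025, 0, 0, 0, 0.2, -0.0003, 0, -0.0025, 0, 0, 0, 0.2, -0.0003, 0, -0.0025, 0, 0, 0, 0.2, -0.0003, 0, -0.0025, 0, 0, 0, 0.2]'

```text
time: 38.2
tool_pos: [534.1, 279.0, 99.9]
tcp_rot: [-3.14, -0.28, 0.028]
contact_force: [3.8, 3.7, -4.1]
grip_width: 59.3
```

Run:
```python
from h import *
cs(B)
```

```text
t 38.2 p [534.1 279.   99.9] r [-3.14  -0.28   0.028] F [ 3.8  3.7 -4.1] M [ 0.59 -0.14  0.18] g 59.3 q [ 0.4   0.53  1.71 -0.17  0.65  2.07]
rim [-170.76   -0.27   34.39] Frim [ 1.87  3.63 -5.32]
```

Call:
carry_out --moves '[-0.0001, 0, -0.0008, 0, 0, 0, 0.2, -0.0001, 0, -0.0008, 0, 0, 0, 0.2, -0.0001, 0, -0.0008, 0, 0, 0, 0.2, -0.0001, 0, -0.0008, 0, 0, 0, 0.2, -0.0001, 0, -0.0008, 0, 0, 0, 0.2, -0.0001, 0, -0.0008, 0, 0, 0, 0.2, -0.0001, 0, -0.0008, 0, 0, 0, 0.2, -0.0001, 0, -0.0008, 0, 0, 0, 0.2]'

```text
time: 39.0
tool_pos: [534.0, 279.0, 100.1]
tcp_rot: [-3.14, -0.28, 0.028]
contact_force: [5.1, 3.7, -5.6]
grip_width: 59.4
```

Run:
```python
from h import *
cs(B)
for i in range(3): print(np.round(B.R.inv().apply(get_obs()['contact_force']),2))
```

```text
t 39.0 p [534.  279.  100.1] r [-3.14  -0.28   0.028] F [ 5.1  3.7 -5.6] M [ 0.56 -0.08  0.12] g 59.4 q [ 0.4   0.53  1.71 -0.17  0.65  2.07]
rim [-170.76   -0.28   34.52] Frim [ 2.5   3.52 -7.22]
[ 2.5   3.52 -7.22]
[ 2.5   3.52 -7.22]
[ 2.5   3.52 -7.22]
```

Call:
carry_out --moves '[0.0002, 0, 0.0015, 0, 0, 0, 0.2, 0.0002, 0, 0.0015, 0, 0, 0, 1, 0.0002, 0, 0.0015, 0, 0, 0, 1, 0.0002, 0, 0.0015, 0, 0, 0, 1, 0.0002, 0, 0.0015, 0, 0, 0, 1, -0.005, 0, -0.05, 0, 0, 0, 1, -0.01, 0, -0.15, 0, 0, 0, 1, -0.01, 0, -0.27, 0, 0, 0, 1]'

```text
time: 39.8
tool_pos: [499.0, 277.1, 202.1]
tcp_rot: [3.141, -0.276, 0.028]
contact_force: [1.1, 0.5, 0.5]
grip_width: 91.9
```

Run:
```python
from h import *
cs(B)
snap('scene','s24.png');snap('top','top24.png');snap('wrist','w24.png')
g=lambda f:cv2.cvtColor(cv2.imread('pics/'+f),cv2.COLOR_BGR2GRAY).astype(float)
for f in ('scene0.png','s12.png','s15.png','s16.png','s21.png','s24.png'):
    G=g(f); print(f,[round(float(np.interp(180,G[226:231,u],np.arange(226,231))),2) for u in (320,322,324)],[round(float(np.interp(180,G[226:232,u],np.arange(226,232))),2) for u in (325,326,327)])
o=[]
for f in ('s12','s24'):
    b=cv2.imread(f'pics/{f}.png')[200:310,215:440]; o.append(cv2.resize(b,None,fx=3.2,fy=2.6,interpolation=cv2.INTER_CUBIC))
cv2.imwrite('pics/cmp2.png',np.vstack(o))
# displaced objects: diff of colour centroid top0 vs top24
d=cv2.absdiff(cv2.imread('pics/top0.png'),cv2.imread('pics/top24.png')).max(2); cv2.imwrite('pics/diff.png',d)
```

```text
t 39.8 p [499.  277.1 202.1] r [ 3.141 -0.276  0.028] F [1.1 0.5 0.5] M [0.04 0.13 0.02] g 91.9 q [ 0.43  0.35  1.67 -0.14  0.87  2.05]
rim [-161.27   -1.15  142.02] Frim [1.21 0.47 0.05]
scene0.png [226.0, 226.0, 230.0] [231.0, 231.0, 231.0]
s12.png [226.93, 227.36, 227.88] [228.36, 228.55, 228.79]
s15.png [226.0, 226.33, 227.18] [227.33, 227.73, 227.82]
s16.png [227.21, 227.93, 228.35] [228.8, 228.88, 229.37]
s21.png [229.86, 230.0, 230.0] [231.0, 231.0, 231.0]
s24.png [230.0, 230.0, 230.0] [231.0, 231.0, 231.0]
```

View pics/cmp2.png

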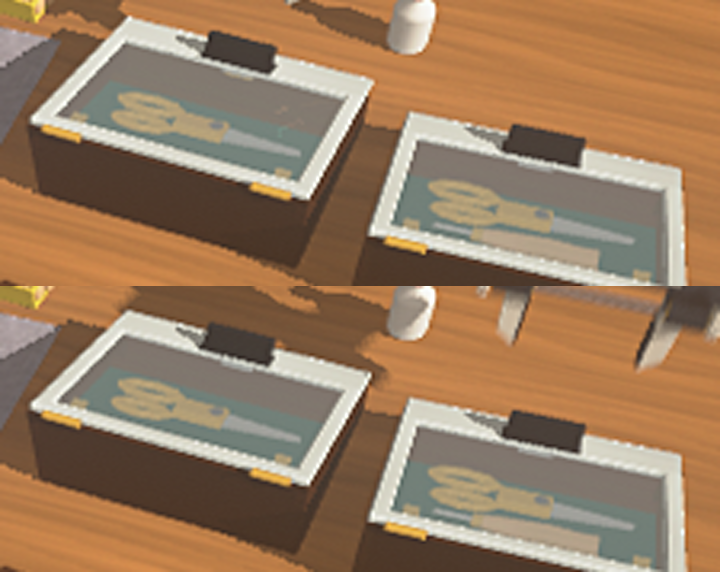

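View pics/top24.png

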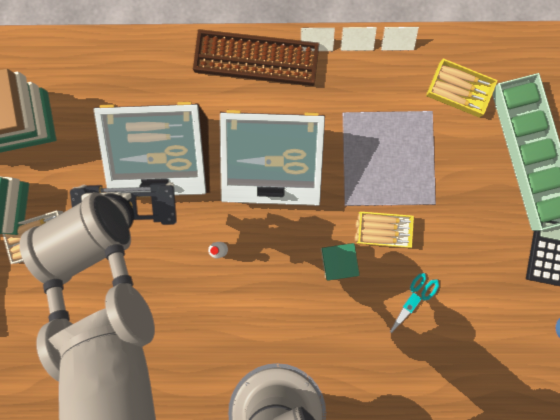

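```bash
python3 -c "
from plant import close_job
print(close_job())"
```

```text
the job is handed in; nothing more can be done
None
```

The shears lie flat on the felt in showcase a, and both lids are shut on their catches. The job was handed in at about 40 s, well inside the 72 s limit.

- **Shears:** I set them across the deck of showcase a, contacting the felt at about 15 N before opening the fingers. The camera shows them lying flat.
- **Lid a, first pushes:** I pushed at 19 N and 28 N while gripping the handle. After each push the lid lifted at about 3 N when tugged, so it was not caught. Pressing on the handle top with closed fingers, up to about 40 N, did not pass the catch either. This disagrees with the stated 6 to 13 N, and I did not find out why.
- **Lid a, final push:** A brisk push then snapped it past. The handle dropped about 6 mm and the scene camera shows the lid edge roughly 3 pixels lower. A tug of about 5.8 N moved it only 1 mm, and it held.
- **Lid b:** It was already caught. It held a tug of about 5.3 N. A second, slightly longer pull read about 7.2 N, a little over the intended 5 to 6 N, and it still held.
- **Other things:** In the last pictures both lids are home, the awl box, oil bottle and thread carton look unmoved, and the gripper is clear of everything.

The 40 N press was with the fingertips. I took the 40 N limit to apply only to the arm and the gripper's body.

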